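# Pack the yellow beginner's set into its fitted foam tray

## Task

Pack the yellow beginner's set: lay the marking pen with the yellow cap in the long groove of the foam tray, the yellow queen cage in the small rectangular pocket, stand the honey jar with the yellow lid upright in the wide round well, and push the yellow honey gate's round spigot fully down into the narrower round hole with its orange lever pointing along the tray's front-to-back direction, either way. Every piece must be fully seated; the jar with the black lid and the white queen cage are not part of the set and stay where they are.

Things in the scene. Friction and masses are not known exactly. Their poses are not given: they have to be found in the camera images.
- pen_yellow_mid (a point): Marking pen, white barrel with a yellow cap, 12 mm thick and 130 mm long, 18 g, lying on the worktop roughly along the y direction. The point is its centre, 6 mm above its underside; its own y axis runs along the pen.
- cage_yellow_mid (a point): Yellow slotted queen cage, a box 22 mm wide, 62 mm long and 16 mm high, 12 g, lying flat on the worktop. The point is its centre, 8 mm above its underside; its own y axis runs along its length.
- jar_yellow_mid (a point): Honey jar with a yellow lid, 62 mm across (lid 58 mm) and 71 mm high, about 0.2 kg, standing on the worktop. The point is its centre, 35 mm above its underside.
- gate_mid (a point): Yellow honey gate, 0.1 kg, on its round spigot (48 mm wide, 28 mm high); above it a flange (54 mm wide, 28 to 36 mm up) and the orange lever plate (37 to 43 mm up, 60 mm wide over the spigot; grip across it there). Point: on the spigot's axis, 21.5 mm above the underside; own y axis along the lever, whose tip is 64 mm out; the plate's other end 30 mm. The lever is rigid.
- pen_groove (a point): Groove for the pen in the charcoal foam block (50 by 160 mm) in the rear channel of a plywood tray (162 by 272 mm, walls 34 mm high, all foam 42 mm high); fixed. 137 mm long, 18 wide, 10 deep, teal floor; a finger notch as deep, 38 mm wide, crosses its middle, 25 mm to either side. Point: centre of the groove's floor, 32 mm above the worktop; y axis along the groove.
- cage_pocket (a point): Rectangular pocket for the cage in one of the tray's three front foam blocks (98 by 86 mm each, order varies); fixed. 68 mm long, 28 wide, 10 deep, teal floor; a finger notch as deep, 36 mm wide, crosses its middle, 37 mm to either side. Point: centre of the pocket's floor, 32 mm above the worktop; y axis along the pocket.
- jar_well (a point): Wide round well for the jar in another of the three front foam blocks; fixed. 67 mm across, 20 mm deep, teal floor. The point is the centre of the well's floor, 22 mm above the worktop.
- gate_bore (a point): Narrower round hole for the gate's spigot in another of the three front foam blocks; fixed. 54 mm across, 27 mm deep; the gate stands on its floor, the flange just clear of the foam. Point: centre of the hole's mouth, 42 mm above the worktop; its x axis is the tray's front-to-back direction, along which the lever has to lie, either way round.
- jar_black_mid (a point): Honey jar with a black lid, same size as the yellow one, not part of the set. The point is its centre, 35 mm above its underside. Behind all these things stands a fixed display step, 0.23 m high, from x = 0.64 m on, and above it runs a fixed shelf board from x = 0.60 m on, its underside 0.56 m above the worktop: carry low (fingertips under about 0.16 m).
- cage_white_mid (a point): White queen cage, same size as the yellow one, not part of the set. The point is its centre, 8 mm above its underside; its own y axis runs along its length.

How it is judged:
By the outcome, as a careful person would: the job done as asked, in the order asked, and still so for the second after the job is handed in, with the robot touching nothing.
It also fails if it takes over 96 s, if anything falls off the work surface, if the arm or the gripper's body presses on something with over 40 N, if the wrist force passes 120 N, or if a joint passes its speed limit or range.

## Robot

A 7-joint arm with a two-finger parallel gripper is mounted at the origin on a cart in front of the work surface, level with it; the furniture and walls round the work are solid. World frame = base frame: x ahead of the robot, y to its left, z up, the work surface at z = 0. Lengths are in m, angles in rad, forces in N, time in s.
With the tool pointing down it reaches from about 0.4 to 0.85 m from the base axis. Payload 10.4 kg.
Tool frame: the origin (TCP) lies on the mounting face of the last link; the fingertips stand 182 mm ahead of it and the grasp point (between the pads) lies 164 mm ahead of it; z points along the fingers, y is the direction in which the jaws open and shut (so a half turn about z gives the same grasp; the last joint's range is limited). The gripper opens to 87 mm and grips with 3 to 60 N. Pads are 19 mm wide; open, the fingers measure 117 mm over their backs; the gripper's body (75 mm by 190 mm) begins 51 mm behind the grasp point.
Start: joints at [-1.26, 0.332, -0.065, 1.46, 0.022, 1.35, -0.088], TCP at [0.205, 0.591, 0.405] pointing down, gripper open.
Joint ranges: [-2.6, 2.6], [-0.5, 2.12], [-1.47, 1.34], [0.16, 2.42], [-1.27, 4.41], [0.06, 2.06], [-2.6, 2.6]. Speed limits (rad/s): [2.22, 2.22, 2.79, 2.79, 3.14, 3.14, 3.14].

## Interface

Orientations are given as a 3x3 rotation matrix whose columns are the frame's x, y, z axes.
In Python, from rig import robot gives the robot as it stands. The module is installed in compiled form; this text tells all that it offers.
- The arm moves only by the shell command python3 -m jog 'ROWS' [FORCE]. ROWS is JSON, a list that holds one entry, the list of rows, each a list of 7 numbers: the shift along the tool's x, y, z in m, then the turn, a rotation vector about the tool's x, y, z in rad, then the opening in per cent of the stroke, from 0 (shut) to 100 (fully open). In form: [[[tx, ty, tz, ax, ay, az, jaw], ...]]. A call has 1 to 10 rows; each row shifts and turns the commanded pose from where the row before left it, along the tool's axes as they then stand; what a row does not reach is not made up. A row lasts 1/12 s, in which the tool goes at most 41.7 mm and 7.16 degrees, less where a joint would pass 70% of its speed; a pose out of reach is approached as far as the arm can. A call with a gripper value outside its range is refused whole. The fingers move at their own pace and stop on an object; FORCE is the grip in N (left out, the last holds). Time passes only in rows, so rows that do not move let the fingers close. It gives the time, the measured TCP pose, the force and the opening at its end, in the units of the state.
- robot.get_obs(): the state, without advancing time (a new reading comes with each control period).
- robot.read_camera(name): name is "scene" or "top" or "wrist"; returns a dict with "pixels" (400x640x3 uint8, blue, green, red), "mtx" (3x3 intrinsics, pixels), "extrinsics" (4x4, takes a point from camera to world coordinates). Camera axes: x right, y up, looking along -z (the intrinsics and any distortion apply to the point x, -y, -z); pixel columns grow to the right and rows downward; lengths in m; the calibration is good to about 2 mm. A picture is of the moment at which its call begins. There is no depth.
- robot.finish_job(): hands the job in, once; it reports no verdict.
Trained networks look in a picture, given as the dict that the camera call returned (one of the last four; its "shot" number tells which), for a name from the list of things; names that differ only in an ending like _2 or _b are one class to them, and where a whole thing is asked for, a point or a joint stands for the part that bears it (a point fixed in the world has none). Each returns a list of dicts, best first, with "score" (0 to 1); they miss things now and then, are a little off and sometimes report something else, mostly with a low value. They report only what shows in the picture. A call takes as long as a camera call.
- robot.boxes_of(picture, query): "extent" ([left, top, width, height] in pixels, round what is visible of it).
The state is a dict: "t": time; "q": joint angles; "dq": joint speeds; "effort": joint torques, N m; "tcp_pos": TCP position; "tcp_rot": TCP orientation; "contact_force": force on the tool from outside, world axes, zero at the start; "torque": the same for the moment, N m; "grip_width": finger opening in m.
Only numpy, scipy, OpenCV 4.12 (cv2) and the standard library are available. Lean on these libraries where they do the work, as an engineer would, in place of code of your own. Each camera call takes 0.05 s, during which the arm holds its last target.

## Working session

There is one attempt and no reset: what is moved stays moved. The work goes in short steps, Python scripts to look and compute and a shell command to move; the robot and the scene stay as the last step left them, time stands still between calls to the robot, and variables do not carry over. Pictures are saved under pics/ and viewed, and the job is handed in when it is done.

```bash
mkdir -p pics; ls
python3 - <<'E'
from rig import robot
import cv2, numpy as np
o=robot.get_obs()
print(o['t'],o['tcp_pos'],np.round(o['tcp_rot'],3),o['grip_width'])
for n in ['scene','top','wrist']:
    p=robot.read_camera(n); cv2.imwrite(f'pics/{n}0.png',p['pixels'])
    print(n,np.round(p['mtx'],1).tolist(),np.round(p['extrinsics'],3).tolist(),[k for k in p])
    if n!='wrist':
        for q in ['pen_yellow_mid','cage_yellow_mid','jar_yellow_mid','gate_mid','pen_groove','cage_pocket','jar_well','gate_bore','jar_black_mid','cage_white_mid']:
            print(q,[(np.round(b['extent']).astype(int).tolist(),round(b['score'],2)) for b in robot.boxes_of(p,q)][:3])
E
```

```text
pics
0.0 [0.20471274 0.59038166 0.40394755] [[-0.945  0.328 -0.   ]
 [ 0.328  0.945 -0.001]
 [-0.    -0.001 -1.   ]] 0.08725495883327807
scene [[504.1, 0.0, 314.9], [0.0, 504.1, 207.2], [0.0, 0.0, 1.0]] [[0.714, 0.451, -0.536, -0.075], [-0.7, 0.47, -0.537, -0.376], [0.009, 0.759, 0.651, 0.731], [0.0, 0.0, 0.0, 1.0]] ['pixels', 'mtx', 'extrinsics', 'shot']
pen_yellow_mid [([203, 184, 43, 26], 0.73)]
cage_yellow_mid [([253, 213, 28, 25], 0.68), ([299, 216, 67, 54], 0.63)]
jar_yellow_mid [([233, 129, 27, 38], 0.72)]
gate_mid [([298, 181, 46, 29], 0.76)]
pen_groove [([352, 220, 76, 58], 0.63)]
cage_pocket [([366, 266, 72, 57], 0.84)]
jar_well [([332, 240, 65, 56], 0.82)]
gate_bore [([303, 219, 65, 48], 0.65)]
jar_black_mid [([270, 161, 28, 38], 0.64)]
cage_white_mid [([224, 179, 26, 17], 0.6)]
top [[380.1, 0.0, 330.2], [0.0, 380.1, 203.0], [0.0, 0.0, 1.0]] [[-0.002, 0.992, -0.123, 0.345], [-1.0, 0.001, 0.023, 0.208], [0.023, 0.123, 0.992, 0.998], [0.0, 0.0, 0.0, 1.0]] ['pixels', 'mtx', 'extrinsics', 'shot']
pen_yellow_mid [([226, 226, 50, 9], 0.67), ([293, 218, 25, 16], 0.42)]
cage_yellow_mid [([296, 220, 22, 13], 0.51)]
jar_yellow_mid [([206, 164, 30, 27], 0.74)]
gate_mid [([305, 157, 24, 32], 0.6)]
pen_groove [([364, 173, 66, 16], 0.66)]
cage_pocket [([417, 192, 35, 39], 0.89)]
jar_well [([384, 190, 32, 40], 0.73), ([240, 208, 24, 7], 0.67)]
gate_bore [([346, 191, 35, 38], 0.65), ([307, 155, 24, 35], 0.31), ([417, 194, 34, 36], 0.23)]
jar_black_mid [([265, 165, 26, 30], 0.92)]
cage_white_mid [([239, 204, 26, 11], 0.71)]
wrist [[349.4, 0.0, 321.1], [0.0, 349.4, 198.4], [0.0, 0.0, 1.0]] [[0.327, -0.909, -0.26, 0.134], [0.945, 0.314, 0.089, 0.616], [0.001, -0.275, 0.961, 0.384], [0.0, 0.0, 0.0, 1.0]] ['pixels', 'mtx', 'extrinsics', 'shot']
```

View pics/scene0.png

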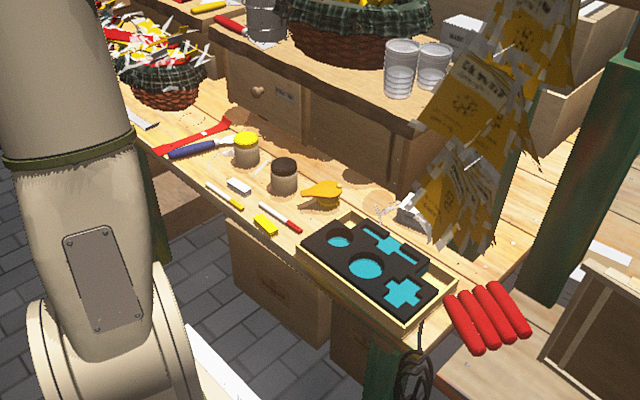

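View pics/top0.png

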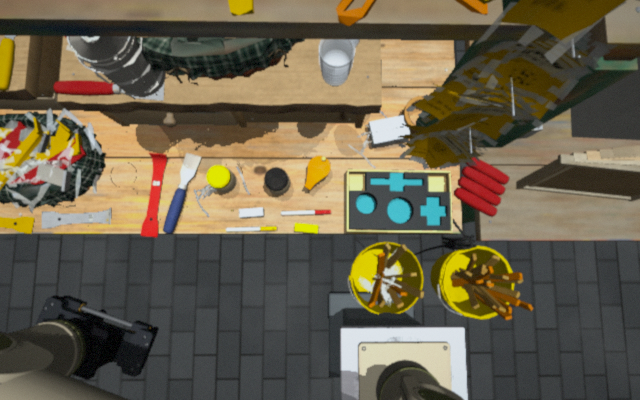

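View pics/wrist0.png

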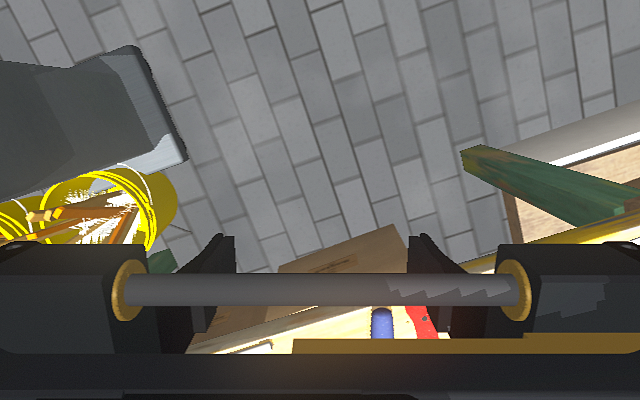

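```bash
cat > h.py <<'E'
from rig import robot
import cv2, numpy as np
def p2w(p,uv,z):
    K=p['mtx'];E=np.array(p['extrinsics'])
    uv=np.atleast_2d(np.array(uv,float))
    d=np.c_[(uv[:,0]-K[0,2])/K[0,0],-(uv[:,1]-K[1,2])/K[1,1],-np.ones(len(uv))]@E[:3,:3].T
    c=E[:3,3]; s=(z-c[2])/d[:,2]
    return c+d*s[:,None]
def w2p(p,X):
    K=p['mtx'];E=np.array(p['extrinsics'])
    c=(np.atleast_2d(X)-E[:3,3])@E[:3,:3]
    return np.c_[K[0,0]*c[:,0]/-c[:,2]+K[0,2],K[1,1]*-c[:,1]/-c[:,2]+K[1,2]]
def grasp(o):
    return o['tcp_pos']+o['tcp_rot'][:,2]*0.164
def rows(o,target,yaw=None):
    """delta in tool axes of grasp pt to target (world)"""
    R=np.array(o['tcp_rot']); d=R.T@(np.array(target)-(np.array(o['tcp_pos'])+R[:,2]*0.164))
    return np.round(d,4)
def aim(o,target,jaw):
    """jaw: desired angle (rad) of tool y axis in world, mod pi; tool down. prints shift & rotvec in the tool frame"""
    from scipy.spatial.transform import Rotation as Ro
    R=np.array(o['tcp_rot']); best=None
    for a in (jaw,jaw+np.pi):
        y=np.array([np.cos(a),np.sin(a),0]);z=np.array([0,0,-1.]);x=np.cross(y,z)
        T=np.c_[x,y,z]; rv=Ro.from_matrix(R.T@T).as_rotvec()
        if best is None or np.linalg.norm(rv)<np.linalg.norm(best[0]): best=(rv,T)
    rv,T=best
    tcp=np.array(target)-T[:,2]*0.164
    print('grasp now',np.round(grasp(o),4),'jaw ang',np.round(np.degrees(np.arctan2(R[1,1],R[0,1])),1),'q7',round(o['q'][6],3))
    print(' shift cur axes',np.round(R.T@(tcp-o['tcp_pos']),4),' rotvec',np.round(rv,4),'deg',np.round(np.degrees(rv),1),' shift in final axes',np.round(T.T@(tcp-o['tcp_pos']),4))
E
python3 - <<'E'
from h import *
p=robot.read_camera('top');im=p['pixels']
cv2.imwrite('pics/t1.png',cv2.resize(im[140:245,190:460],None,fx=2.9,fy=2.9,interpolation=cv2.INTER_CUBIC))
for n,uv,z in [('pen',(252,229),.006),('cageY',(307,229),.016),('cageW',(251,212),.016),('jarY lid',(219,177),.071),('black',(277,180),.071),('groove',(397,181),.032),('bore',(365,203),.042),('well',(399,210),.022),('pock',(432,211),.032),('gate',(317,172),.043),('trayFL',(345,232),.034),('trayBR',(451,172),.034)]:
    print(n,np.round(p2w(p,uv,z)[0],3))
E
```

```text
pen [0.4   0.389 0.006]
cageY [0.399 0.246 0.016]
cageW [0.443 0.391 0.016]
jarY lid [0.524 0.461 0.071]
black [0.517 0.318 0.071]
groove [0.522 0.013 0.032]
bore [0.464 0.098 0.042]
well [0.448 0.008 0.022]
pock [ 0.444 -0.076  0.032]
gate [0.543 0.22  0.043]
trayFL [0.39  0.149 0.034]
trayBR [ 0.546 -0.128  0.034]
```

View pics/t1.png

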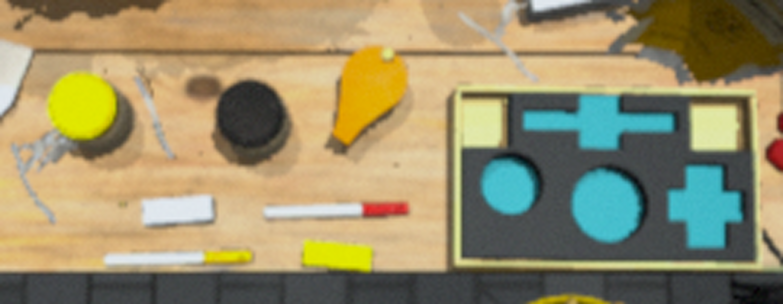

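```bash
python3 -m jog '[[[0,0,0,0,0,0.124,100],[0,0,0,0,0,0.124,100],[0,0,0,0,0,0.124,100],[0,0,0,0,0,0.124,100],[0,0,0,0,0,0.124,100],[0,0,0,0,0,0.124,100],[0,0,0,0,0,0.124,100],[0,0,0,0,0,0.124,100],[0,0,0,0,0,0.124,100],[0,0,0,0,0,0.124,100]]]' 20
python3 - <<'E'
from h import *
aim(robot.get_obs(),[.4,.389,.15],0)
E
```

```text
t: 2.03
tcp_pos: [0.2047, 0.5905, 0.4048]
tcp_rot: [[0.009, 1.0, -0.0], [1.0, -0.009, 0.0], [0.0, -0.0, -1.0]]
contact_force: [-0.2, 0.1, 0.1]
grip_width: 0.0874
grasp now [0.2047 0.5905 0.2408] jaw ang -0.5 q7 -1.295
 shift cur axes [-0.1997  0.1971  0.0907]  rotvec [-0.     -0.0001 -0.0091] deg [-0.  -0.  -0.5]  shift in final axes [-0.2015  0.1953  0.0908]
```

```bash
python3 -m jog '[[[-0.025,0.025,0.0113,0,0,-0.001,100],[-0.025,0.025,0.0113,0,0,-0.001,100],[-0.025,0.025,0.0113,0,0,-0.001,100],[-0.025,0.025,0.0113,0,0,-0.001,100],[-0.025,0.025,0.0113,0,0,-0.001,100],[-0.025,0.025,0.0113,0,0,-0.001,100],[-0.025,0.025,0.0113,0,0,-0.001,100],[-0.025,0.022,0.0113,0,0,-0.001,100],[0,0,0,0,0,0,100]]]'
python3 - <<'E'
from h import *
p=robot.read_camera('wrist');o=robot.get_obs();im=p['pixels']
cv2.imwrite('pics/w1.png',im)
print(p2w(p,(100,100),0),np.round(p['extrinsics'],3))
print([(b['extent'],b['score']) for b in robot.boxes_of(p,'pen_yellow_mid')])
aim(o,[.4,.389,.02],0)
print(w2p(p,[[.4,.389,.006]]))
E
```

```text
t: 2.78
tcp_pos: [0.4065, 0.3842, 0.3125]
tcp_rot: [[0.004, 1.0, 0.0], [1.0, -0.004, -0.004], [-0.004, 0.0, -1.0]]
contact_force: [0.8, -1.7, 0.6]
grip_width: 0.0872
[[2.30167645e-01 4.58230984e-01 5.55111512e-17]] [[ 1.     0.003 -0.001  0.407]
 [-0.003  0.961  0.278  0.46 ]
 [ 0.002 -0.278  0.961  0.291]
 [ 0.     0.     0.     1.   ]]
[([306.0, 104.9, 17.7, 152.8], 0.82)]
grasp now [0.4044 0.3868 0.1494] jaw ang -0.1 q7 -0.793
 shift cur axes [ 0.0021 -0.0044  0.1294]  rotvec [-0.0001  0.0023 -0.0016] deg [-0.   0.1 -0.1]  shift in final axes [ 0.0018 -0.0044  0.1294]
[[312.71720321 185.0625267 ]]
```

View pics/w1.png

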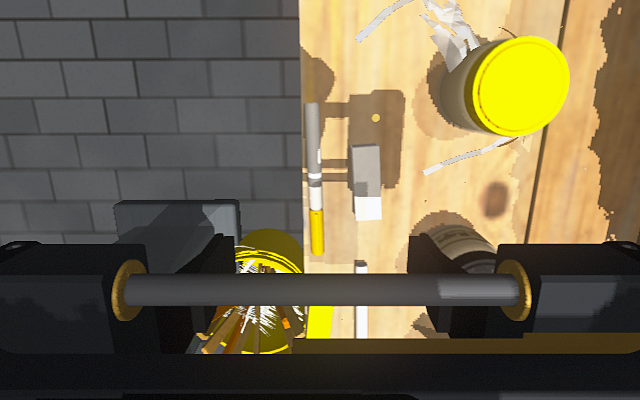

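Run:
```python
from h import *
p=robot.read_camera('wrist')
im=p['pixels'];cv2.imwrite('pics/w2.png',cv2.resize(im[90:270,260:400],None,fx=3.3,fy=3.3,interpolation=cv2.INTER_CUBIC))
a,b=p2w(p,[(313,104),(317.5,256)],.006)
print(a,b,(a+b)/2,np.linalg.norm(a-b),np.degrees(np.arctan2((a-b)[1],(a-b)[0])))
print(p2w(p,[(353,144),(380,144),(357,219),(382,219),(355,196),(380,196)],.016))
```

```text
[0.39642566 0.46102312 0.006     ] [0.40001277 0.32956002 0.006     ] [0.39821921 0.39529157 0.006     ] 0.1315120331725664 91.56298906749726
[[0.42809973 0.43078274 0.016     ]
 [0.44940706 0.43084381 0.016     ]
 [0.43320622 0.3682068  0.016     ]
 [0.45416399 0.36826329 0.016     ]
 [0.43093778 0.38820797 0.016     ]
 [0.45150267 0.38826452 0.016     ]]
```

View pics/w2.png

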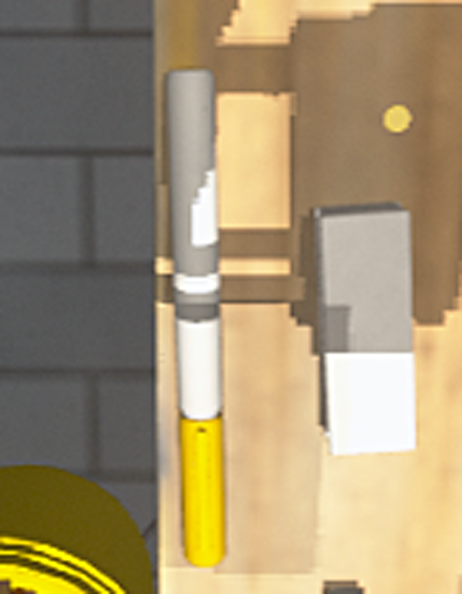

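Run:
```python
from h import *
p=robot.read_camera('wrist')
im=p['pixels'];hsv=cv2.cvtColor(im,cv2.COLOR_BGR2HSV)
# print rows across pen
for v in (115,130,200,210,230,250):
    print(v,[tuple(int(c) for c in im[v,u]) for u in range(300,334,2)])
sat=hsv[...,1]
for u in (314,316,318,320,322):
    print(u,[(v,tuple(int(c) for c in im[v,u])) for v in list(range(100,116,2))+list(range(250,268,2))])
```

```text
115 [(90, 91, 93), (91, 91, 91), (89, 91, 92), (91, 91, 92), (83, 107, 121), (93, 124, 144), (98, 108, 115), (145, 153, 157), (160, 169, 175), (173, 183, 189), (176, 187, 193), (165, 176, 183), (150, 157, 163), (91, 112, 133), (80, 116, 146), (84, 119, 151), (83, 120, 151)]
130 [(89, 90, 89), (89, 90, 91), (91, 91, 93), (93, 92, 93), (79, 100, 115), (91, 119, 138), (91, 105, 115), (141, 149, 155), (157, 169, 175), (171, 183, 189), (175, 186, 193), (166, 176, 184), (152, 160, 168), (129, 149, 172), (154, 221, 250), (154, 222, 249), (154, 222, 249)]
200 [(87, 88, 89), (87, 88, 87), (87, 89, 88), (87, 88, 87), (98, 122, 137), (177, 220, 238), (158, 205, 232), (130, 164, 194), (204, 217, 223), (237, 244, 247), (244, 249, 249), (245, 250, 249), (239, 246, 249), (215, 226, 231), (136, 166, 193), (153, 206, 235), (147, 200, 233)]
210 [(86, 86, 87), (88, 88, 89), (89, 91, 92), (88, 88, 90), (95, 115, 128), (175, 207, 230), (158, 198, 226), (127, 166, 200), (191, 203, 210), (233, 241, 245), (242, 248, 249), (244, 249, 249), (239, 246, 249), (216, 227, 232), (151, 175, 197), (151, 199, 230), (
[... 1834 characters left out ...]
, 126, 157)), (108, (73, 125, 156)), (110, (72, 125, 157)), (112, (70, 124, 159)), (114, (178, 186, 192)), (250, (0, 215, 247)), (252, (0, 217, 247)), (254, (0, 215, 246)), (256, (0, 202, 242)), (258, (0, 205, 243)), (260, (0, 221, 250)), (262, (0, 215, 247)), (264, (182, 224, 246)), (266, (167, 222, 245))]
322 [(100, (79, 117, 146)), (102, (79, 117, 145)), (104, (81, 118, 148)), (106, (82, 121, 151)), (108, (83, 121, 150)), (110, (79, 119, 148)), (112, (77, 118, 149)), (114, (174, 180, 185)), (250, (0, 236, 250)), (252, (0, 236, 250)), (254, (0, 238, 251)), (256, (0, 238, 251)), (258, (0, 238, 251)), (260, (0, 230, 250)), (262, (0, 232, 251)), (264, (185, 222, 245)), (266, (165, 221, 245))]
```

Run:
```python
from h import *
p=robot.read_camera('wrist');o=robot.get_obs()
a,b=p2w(p,[(319.2,113),(323,263)],.006)
print(a,b,(a+b)/2,np.linalg.norm(a-b),np.degrees(np.arctan2((a-b)[1],(a-b)[0])))
print(p2w(p,[(356,153),(385.5,153),(361,227),(387,227)],.016))
aim(o,np.r_[((a+b)/2)[:2],.02],np.radians(1.5))
```

```text
[0.39958271 0.45664596 0.006     ] [0.40377692 0.3250301  0.006     ] [0.40167982 0.39083803 0.006     ] 0.13168267026308267 91.82522926586105
[[0.42911295 0.42625486 0.016     ]
 [0.45261375 0.42642222 0.016     ]
 [0.43550692 0.36357697 0.016     ]
 [0.45749384 0.36372871 0.016     ]]
grasp now [0.401  0.392  0.1508] jaw ang 0.4 q7 -0.794
 shift cur axes [-0.0012  0.0007  0.1308]  rotvec [ 0.0001 -0.0011 -0.0191] deg [ 0.  -0.1 -1.1]  shift in final axes [-0.001   0.0007  0.1308]
```

```bash
python3 -m jog '[[[-0.001,0.001,0.015,0,0,-0.012,27],[0,0,0.015,0,0,-0.01,27],[0,0,0.015,0,0,0,27],[0,0,0.015,0,0,0,27],[0,0,0.01,0,0,0,27],[0,0,0.01,0,0,0,27],[0,0,0,0,0,0,27]]]' 15
python3 - <<'E'
from h import *
o=robot.get_obs()
aim(o,[.4017,.3908,.021],np.radians(1.8))
p=robot.read_camera('wrist');cv2.imwrite('pics/w3.png',p['pixels'])
print(w2p(p,[.4017,.3908,.006]))
E
```

```text
t: 3.62
tcp_pos: [0.402, 0.3899, 0.2327]
tcp_rot: [[-0.028, 1.0, -0.002], [1.0, 0.028, -0.002], [-0.002, -0.002, -1.0]]
contact_force: [-0.2, 0.4, -0.3]
grip_width: 0.0483
grasp now [0.4017 0.3896 0.0687] jaw ang 1.6 q7 -0.749
 shift cur axes [ 0.001  -0.0002  0.0477]  rotvec [-0.0016  0.0016 -0.0031] deg [-0.1  0.1 -0.2]  shift in final axes [ 0.0009 -0.0003  0.0477]
[[320.80274343 222.80658494]]
```

View pics/w3.png

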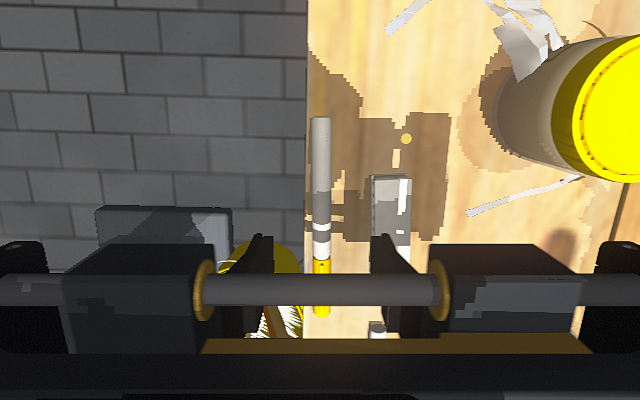

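```bash
python3 -m jog '[[[0.001,0,0,0,0,0,27],[0,0,0,0,0,0,27],[0,0,0,0,0,0,27],[0,0,0.012,0,0,0,27],[0,0,0.012,0,0,0,27],[0,0,0.012,0,0,0,27],[0,0,0.007,0,0,0,27],[0,0,0.0047,0,0,0,27],[0,0,0,0,0,0,27]]]' 15
python3 - <<'E'
from h import *
o=robot.get_obs()
aim(o,[.4017,.3908,.021],np.radians(1.8))
p=robot.read_camera('wrist');cv2.imwrite('pics/w4.png',p['pixels'])
E
```

```text
t: 4.42
tcp_pos: [0.4025, 0.3902, 0.185]
tcp_rot: [[-0.027, 1.0, -0.001], [1.0, 0.027, -0.002], [-0.002, -0.002, -1.0]]
contact_force: [1.2, -0.7, -0.0]
grip_width: 0.0237
grasp now [0.4023 0.3899 0.021 ] jaw ang 1.5 q7 -0.735
 shift cur axes [ 0.0006 -0.0008  0.    ]  rotvec [-0.0015  0.0019 -0.0045] deg [-0.1  0.1 -0.3]  shift in final axes [ 0.0006 -0.0008  0.    ]
```

View pics/w4.png

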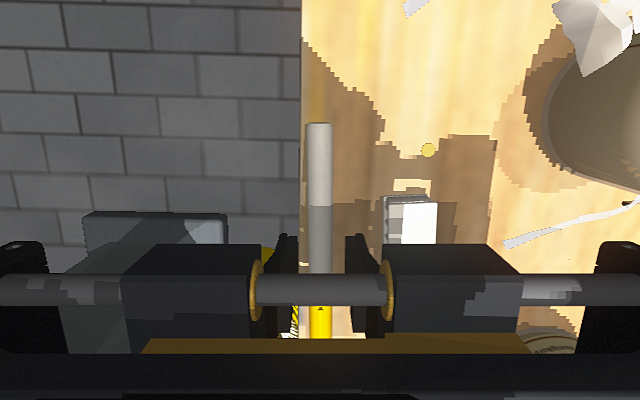

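Pen lies between the fingers, the white cage is clear. Close.

```bash
python3 -m jog '[[[0,0,0,0,0,0,0],[0,0,0,0,0,0,0],[0,0,0,0,0,0,0],[0,0,0,0,0,0,0],[0,0,-0.02,0,0,0,0],[0,0,-0.03,0,0,0,0],[0,0,-0.03,0,0,0,0],[0,0,-0.02,0,0,0,0]]]' 15
python3 - <<'E'
from h import *
o=robot.get_obs()
aim(o,[.522,.02,.15],np.radians(0))
p=robot.read_camera('wrist');cv2.imwrite('pics/w5.png',p['pixels'])
E
```

```text
t: 5.13
tcp_pos: [0.4032, 0.3908, 0.2896]
tcp_rot: [[-0.027, 1.0, 0.002], [1.0, 0.027, 0.002], [0.002, 0.002, -1.0]]
contact_force: [0.6, 0.3, -1.0]
grip_width: 0.0113
grasp now [0.4035 0.3912 0.1256] jaw ang 1.5 q7 -0.764
 shift cur axes [-0.3738  0.1089 -0.025 ]  rotvec [ 0.0018 -0.0022  0.0267] deg [ 0.1 -0.1  1.5]  shift in final axes [-0.3708  0.1188 -0.0244]
```

View pics/w5.png

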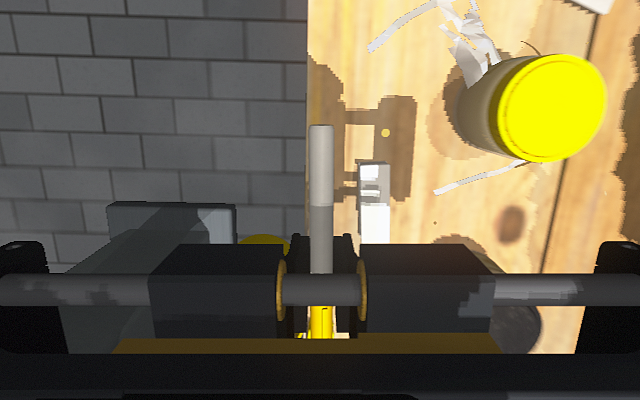

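```bash
python3 -m jog '[[[0,0,-0.02,0,0,0.027,0],[-0.036,0.006,0,0,0,0,0],[-0.036,0.006,0,0,0,0,0],[-0.036,0.006,0,0,0,0,0],[-0.036,0.006,0,0,0,0,0],[-0.036,0.006,0,0,0,0,0],[-0.036,0.006,0,0,0,0,0],[-0.036,0.006,0,0,0,0,0],[-0.036,0.006,0,0,0,0,0],[-0.036,0.006,0,0,0,0,0]]]' 
python3 -m jog '[[[-0.034,0.006,0,0,0,0,0],[-0.034,0.006,0,0,0,0,0],[-0.034,0.006,0,0,0,0,0],[-0.034,0,0,0,0,0,0],[0,0,0,0,0,0,0],[0,0,0,0,0,0,0]]]'
python3 - <<'E'
from h import *
o=robot.get_obs()
aim(o,[.522,.013,.15],np.radians(0))
p=robot.read_camera('wrist');cv2.imwrite('pics/w6.png',p['pixels'])
np.savez('w6.npz',**{k:p[k] for k in('pixels','mtx','extrinsics')})
p=robot.read_camera('scene');cv2.imwrite('pics/s6.png',p['pixels'])
E
```

```text
t: 6.02
tcp_pos: [0.4567, 0.0648, 0.3068]
tcp_rot: [[-0.0, 1.0, 0.001], [1.0, 0.0, 0.001], [0.001, 0.001, -1.0]]
contact_force: [1.9, -0.1, -0.4]
grip_width: 0.0117
t: 6.52
tcp_pos: [0.4746, -0.0712, 0.3067]
tcp_rot: [[0.004, 1.0, 0.0], [1.0, -0.004, -0.0], [-0.0, 0.0, -1.0]]
contact_force: [-0.2, 0.4, -0.5]
grip_width: 0.0115
grasp now [ 0.4746 -0.0712  0.1427] jaw ang -0.2 q7 0.112
 shift cur axes [ 0.0844  0.0471 -0.0073]  rotvec [ 0.0003  0.     -0.0041] deg [ 0.   0.  -0.2]  shift in final axes [ 0.0842  0.0474 -0.0073]
```

View pics/w6.png

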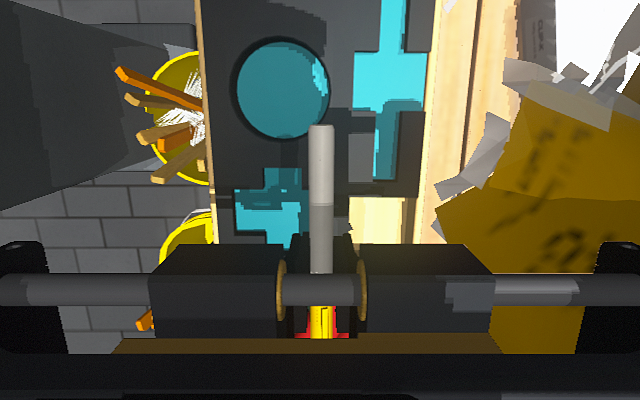

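Run:
```python
from h import *
p=dict(np.load('w6.npz'));im=p['pixels']
cv2.imwrite('pics/w6c.png',cv2.resize(im[0:260,195:455],None,fx=2.3,fy=2.3,interpolation=cv2.INTER_NEAREST))
```

```text
(no output)
```

View pics/w6c.png

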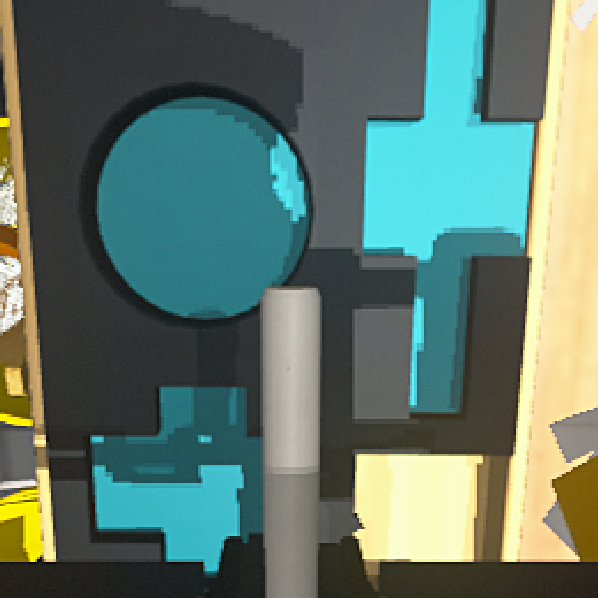

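View pics/s6.png

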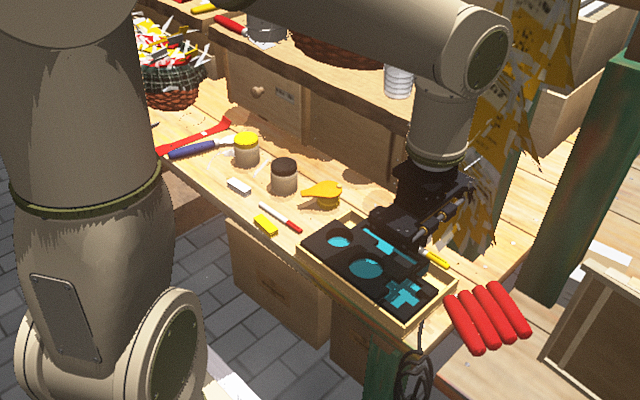

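Run:
```python
from h import *
p=dict(np.load('w6.npz'))
C=lambda l:[(195+a/2.3,b/2.3) for a,b in l]
f=lambda l,z:print(np.round(p2w(p,C(l),z)[:,:2],4).tolist())
print(p['extrinsics'][:3,3])
print('groove L');f([(427,60),(411,400)],.042)
print('groove R');f([(481,100),(463,405)],.032)
print('groove end');f([(440,413)],.032)
print('notch ends');f([(393,121),(500,121),(393,253)],.032)
print('notch L');f([(367,125),(363,248)],.042); print('notch R');f([(533,125),(527,240)],.032)
# pocket
print('pocket L end? (mouth z) ');f([(90,437),(90,530)],.032);f([(160,390),(250,388)],.032);f([(160,387)],.032)
print('well');f([(97,205)],.022);f([(205,97),(205,320)],.022);f([(80,205),(312,205)],.042);f([(200,82)],.042)
```

```text
[0.4748823  0.00446953 0.28555141]
groove L
[[0.5132, 0.0489], [0.5124, -0.0468]]
groove R
[[0.531, 0.0401], [0.5308, -0.0506]]
groove end
[[0.5235, -0.0533]]
notch ends
[[0.5055, 0.0345], [0.5369, 0.0344], [0.5067, -0.0031]]
notch L
[[0.497, 0.0323], [0.4966, -0.0013]]
notch R
[[0.5467, 0.0333], [0.5474, 0.0006]]
pocket L end? (mouth z) 
[[0.4099, -0.0609], [0.4076, -0.0932]]
[[0.4334, -0.0454], [0.4623, -0.0449]]
[[0.4335, -0.0445]]
well
[[0.4149, 0.0115]]
[[0.4496, 0.0426], [0.4475, -0.0243]]
[[0.4145, 0.011], [0.4816, 0.0108]]
[[0.4503, 0.0435]]
```

Run:
```python
from h import *
p=dict(np.load('w6.npz'))
C=lambda l:[(195+a/2.3,b/2.3) for a,b in l]
print(p2w(p,C([(290,289)]),.1337),p2w(p,C([(290,289)]),.1277))
aim(robot.get_obs(),[.5219,.0144,.0545],np.radians(-.2))
```

```text
[[ 0.47505472 -0.00646747  0.1337    ]] [[ 0.47506153 -0.00689961  0.1277    ]]
grasp now [ 0.4748 -0.0685  0.1426] jaw ang 0.0 q7 0.111
 shift cur axes [0.0829 0.0471 0.0881]  rotvec [-0.     -0.0006  0.0041] deg [-0.  -0.   0.2]  shift in final axes [0.0831 0.0468 0.0881]
```

```bash
python3 -m jog '[[[0.0215,0.0117,0,0,0,0,0],[0.0215,0.0117,0,0,0,0,0],[0.0215,0.0117,0,0,0,0,0],[0.0215,0.0117,0,0,0,0.004,0],[0,0,0.03,0,0,0,0],[0,0,0.025,0,0,0,0],[0,0,0,0,0,0,0]]]'
python3 - <<'E'
from h import *
for i in range(2):
    p=robot.read_camera('wrist')
    aim(robot.get_obs(),[.5219,.0144,.0545],np.radians(-.2))
cv2.imwrite('pics/w7.png',cv2.resize(p['pixels'][0:260,195:455],None,fx=2.3,fy=2.3,interpolation=cv2.INTER_NEAREST))
np.savez('w7.npz',**{k:p[k] for k in('pixels','mtx','extrinsics')})
p=robot.read_camera('scene');cv2.imwrite('pics/s7.png',cv2.resize(p['pixels'][130:330,260:500],None,fx=3,fy=3))
E
```

```text
t: 7.2
tcp_pos: [0.5198, 0.0188, 0.2475]
tcp_rot: [[0.0, 1.0, -0.007], [1.0, -0.0, -0.001], [-0.001, -0.007, -1.0]]
contact_force: [-0.5, 0.1, -0.3]
grip_width: 0.0114
grasp now [0.5198 0.0179 0.0858] jaw ang -0.1 q7 0.022
 shift cur axes [-0.0037  0.0015  0.0313]  rotvec [-0.0046  0.001   0.0018] deg [-0.3  0.1  0.1]  shift in final axes [-0.0037  0.0014  0.0313]
grasp now [0.521  0.0175 0.0876] jaw ang -0.2 q7 0.022
 shift cur axes [-0.0032  0.0006  0.0331]  rotvec [-0.0018  0.0003  0.0008] deg [-0.1  0.   0. ]  shift in final axes [-0.0032  0.0006  0.0331]
```

View pics/w7.png

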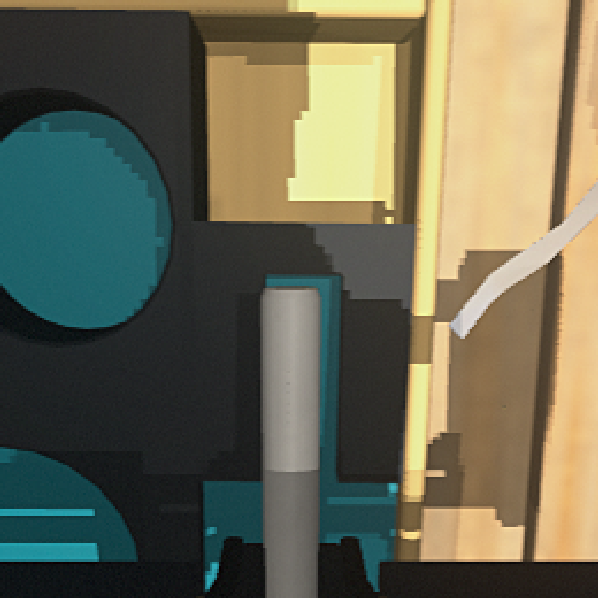

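View pics/s7.png

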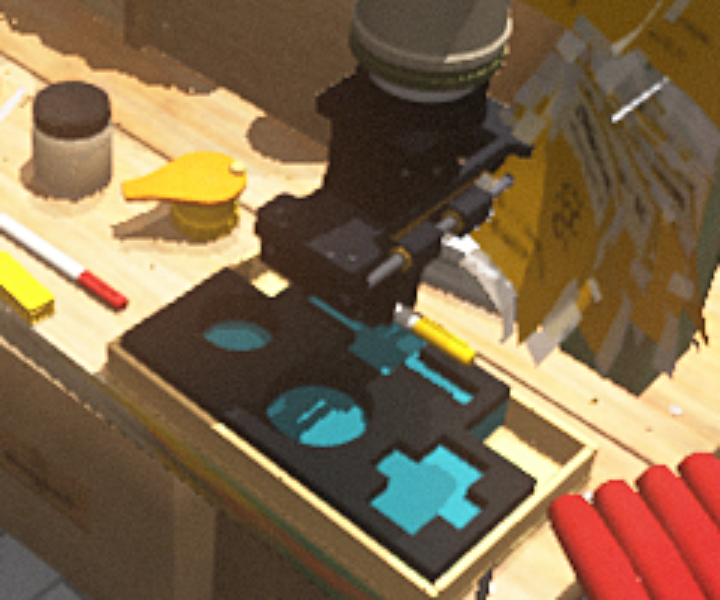

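Run:
```python
from h import *
p=dict(np.load('w7.npz'));print(p['extrinsics'][:3,3])
C=lambda l:[(195+a/2.3,b/2.3) for a,b in l]
zg=p['extrinsics'][2,3]+.0205-.164; print('grasp z',zg)
pe=p2w(p,C([(290,288),(263,300),(320,300),(262,460),(319,460)]),zg-.0150+.003)
g=p2w(p,C([(300,274)]),.032); gR=p2w(p,C([(341,300),(338,475)]),.032); n=p2w(p,C([(230,480),(370,482)]),.042)
print(pe,g,gR,n)
```

```text
[0.52054205 0.09369352 0.22863006]
grasp z 0.08513006197304226
[[0.51997642 0.08253186 0.07313006]
 [0.51482777 0.08028878 0.07313006]
 [0.5256929  0.08028568 0.07313006]
 [0.51431441 0.04852581 0.07313006]
 [0.52579823 0.04853103 0.07313006]] [[0.52221811 0.08286117 0.032     ]] [[0.5321153  0.07673784 0.032     ]
 [0.53209044 0.03258796 0.032     ]] [[0.50521968 0.03440657 0.042     ]
 [0.53932544 0.03391441 0.042     ]]
```

```bash
python3 -m jog '[[[-0.003,0.0022,0.01,0,0,0,0],[0,0,0.01,0,0,0,0],[0,0,0.008,0,0,0,0],[0,0,0.003,0,0,0,0],[0,0,0,0,0,0,0]]]'
python3 - <<'E'
from h import *
p=robot.read_camera('wrist')
cv2.imwrite('pics/w8.png',cv2.resize(p['pixels'][0:260,195:455],None,fx=2.3,fy=2.3,interpolation=cv2.INTER_NEAREST))
print(p['extrinsics'][:3,3], robot.get_obs()['contact_force'])
E
```

```text
t: 7.77
tcp_pos: [0.5235, 0.0135, 0.2198]
tcp_rot: [[0.004, 1.0, -0.001], [1.0, -0.004, -0.0], [-0.0, -0.001, -1.0]]
contact_force: [0.6, -0.1, -0.4]
grip_width: 0.0107
[0.52380341 0.08913461 0.19860679] [-0.47437103  0.1255645   1.0119961 ]
```

View pics/w8.png

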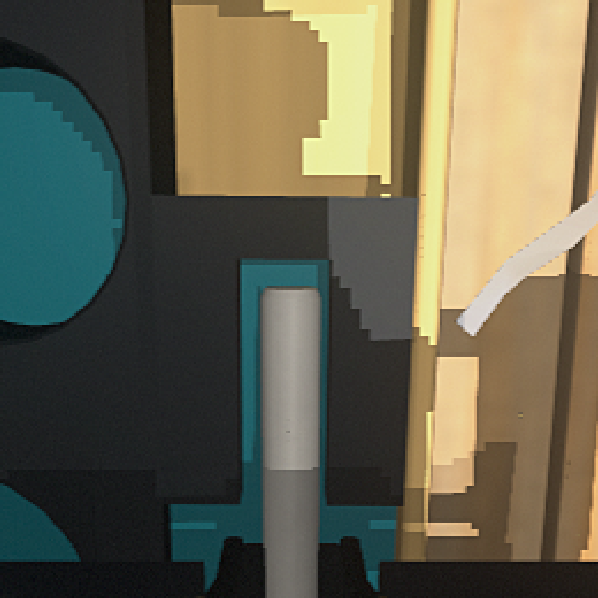

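```bash
python3 -m jog '[[[0.0005,-0.0008,0.001,0,0,0,0],[0,0,0.001,0,0,0,0],[0,0,0.0005,0,0,0,0],[0,0,0,0,0,0,0]]]' ; python3 -m jog '[[[0,0,0,0,0,0,21],[0,0,0,0,0,0,21],[0,0,0,0,0,0,21]]]'; python3 -m jog '[[[0,0,-0.01,0,0,0,21],[0,0,-0.03,0,0,0,21],[0,0,-0.04,0,0,0,60],[0,0,0,0,0,0,100]]]'
python3 - <<'E'
from h import *
p=robot.read_camera('wrist')
cv2.imwrite('pics/w9.png',p['pixels'])
print(p['extrinsics'][:3,3], robot.get_obs()['contact_force'])
p=robot.read_camera('scene');cv2.imwrite('pics/s9.png',cv2.resize(p['pixels'][130:330,260:500],None,fx=3,fy=3))
E
```

```text
t: 8.15
tcp_pos: [0.5232, 0.0141, 0.219]
tcp_rot: [[0.004, 1.0, 0.0], [1.0, -0.004, 0.001], [0.001, 0.0, -1.0]]
contact_force: [-3.4, 0.3, 8.7]
grip_width: 0.0115
t: 8.4
tcp_pos: [0.5231, 0.0142, 0.2182]
tcp_rot: [[0.004, 1.0, 0.0], [1.0, -0.004, 0.0], [0.0, 0.0, -1.0]]
contact_force: [-0.5, -0.8, -0.3]
grip_width: 0.0174
t: 8.73
tcp_pos: [0.525, 0.0136, 0.3051]
tcp_rot: [[0.005, 1.0, 0.009], [1.0, -0.005, 0.002], [0.002, 0.009, -1.0]]
contact_force: [1.6, 0.5, 0.7]
grip_width: 0.0254
[0.52556318 0.08919926 0.2841207 ] [ 1.05869773  0.53649328 -0.90997243]
```

View pics/w9.png

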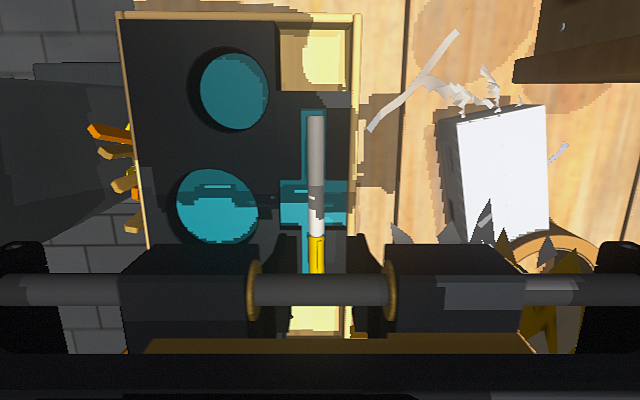

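View pics/s9.png

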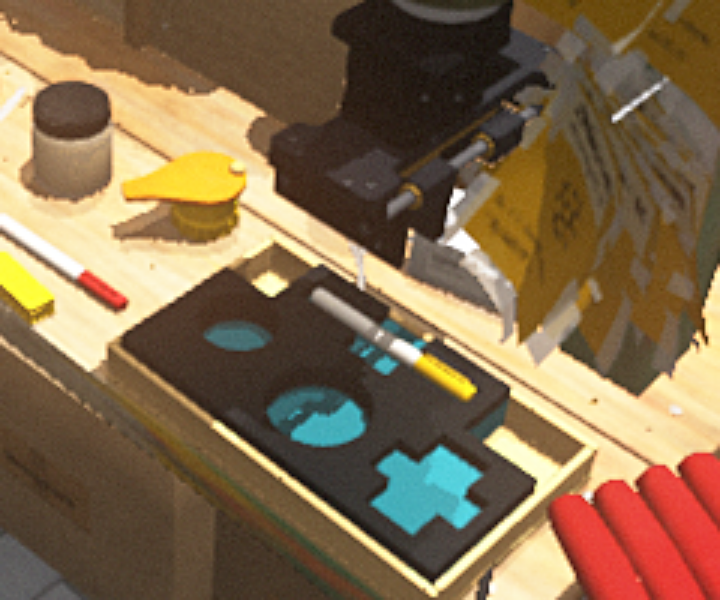

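```bash
python3 -m jog '[[[0.032,-0.021,0,0,0,0,37],[0.032,-0.021,0,0,0,0,37],[0.032,-0.021,0,0,0,0,37],[0.032,-0.021,0,0,0,0,37],[0.032,-0.021,0,0,0,0,37],[0.03,-0.02,0,0,0,0,37],[0,0,0,0,0,0,37],[0,0,0,0,0,0,37]]]'
python3 - <<'E'
from h import *
p=robot.read_camera('wrist')
cv2.imwrite('pics/w10.png',p['pixels'])
cv2.imwrite('pics/w10c.png',cv2.resize(p['pixels'][0:260,195:455],None,fx=2.3,fy=2.3,interpolation=cv2.INTER_NEAREST))
np.savez('w10.npz',**{k:p[k] for k in('pixels','mtx','extrinsics')})
print(p['extrinsics'][:3,3])
hsv=cv2.cvtColor(p['pixels'],cv2.COLOR_BGR2HSV)
m=cv2.inRange(hsv,(24,150,60),(36,255,255)); m[:, :280]=0
n,l,s,c=cv2.connectedComponentsWithStats(m)
for i in range(1,n):
    if s[i,4]>300: print(s[i],c[i],cv2.minAreaRect(np.argwhere(l==i)[:,::-1].astype(np.float32)))
E
```

```text
t: 9.5
tcp_pos: [0.3975, 0.206, 0.2975]
tcp_rot: [[-0.0, 1.0, -0.001], [1.0, 0.0, -0.001], [-0.001, -0.001, -1.0]]
contact_force: [0.8, -0.2, -0.6]
grip_width: 0.0321
[0.39741664 0.28158631 0.27629134]
[ 313  102   36   84 2029] [330.10251355 143.40758995] ((330.264404296875, 143.73837280273438), (28.212553024291992, 81.91584777832031), 6.009005546569824)
[ 472  146  124   91 6913] [538.38912194 188.34225372] ((531.2941284179688, 193.28599548339844), (125.46891784667969, 82.05289459228516), 8.23561954498291)
[ 280  176   34   97 1455] [296.37044674 215.50927835] ((296.1470947265625, 223.08824157714844), (99.19707489013672, 28.376665115356445), 75.96376037597656)
[280 306  20  32 606] [289.76567657 321.98184818] ((289.5, 321.5), (31.0, 19.0), 90.0)
```

View pics/w10c.png

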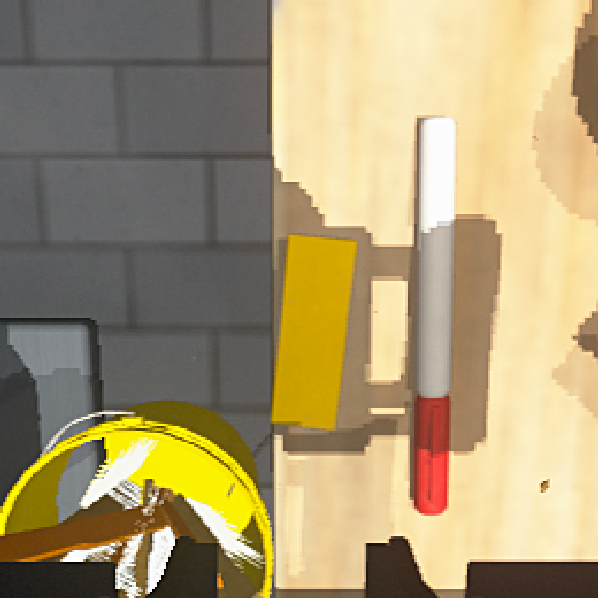

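Run:
```python
from h import *
p=dict(np.load('w10.npz'))
C=lambda l:[(195+a/2.3,b/2.3) for a,b in l]
w=p2w(p,C([(289,235),(356,240),(273,428),(336,432)]),.016);print(w,w.mean(0))
d=(w[0]+w[1]-w[2]-w[3])[:2];print(np.degrees(np.arctan2(d[1],d[0])))
print(p2w(p,C([(416,260),(414,400)]),.006))
c=w.mean(0)
aim(robot.get_obs(),[c[0],c[1],.021],np.arctan2(d[1],d[0])-np.pi/2)
```

```text
[[0.39708427 0.27921865 0.016     ]
 [0.41804    0.27773787 0.016     ]
 [0.39180834 0.21717078 0.016     ]
 [0.41283687 0.21582336 0.016     ]] [0.40494237 0.24748766 0.016     ]
85.16803083145368
[[0.43859767 0.27130117 0.006     ]
 [0.43997895 0.22464245 0.006     ]]
grasp now [0.3983 0.2045 0.1336] jaw ang -0.1 q7 -0.567
 shift cur axes [0.043  0.0065 0.1125]  rotvec [-0.0008  0.0009  0.0818] deg [-0.   0.1  4.7]  shift in final axes [0.0432 0.0029 0.1126]
```

```bash
python3 -m jog '[[[0.02,0.003,0,0,0,0.041,33],[0.022,0.003,0.02,0,0,0.041,33],[0,0,0.03,0,0,0,33],[0,0,0.02,0,0,0,33],[0,0,0,0,0,0,33]]]'
python3 - <<'E'
from h import *
aim(robot.get_obs(),[.405,.2475,.021],np.radians(-4.8))
p=robot.read_camera('wrist')
aim(robot.get_obs(),[.405,.2475,.021],np.radians(-4.8))
cv2.imwrite('pics/w11.png',p['pixels'])
E
```

```text
t: 9.97
tcp_pos: [0.4052, 0.2444, 0.2242]
tcp_rot: [[0.088, 0.996, -0.005], [0.996, -0.088, -0.005], [-0.006, -0.004, -1.0]]
contact_force: [-1.0, -1.3, -1.4]
grip_width: 0.0287
grasp now [0.4044 0.2435 0.0602] jaw ang -5.0 q7 -0.654
 shift cur axes [ 0.0033 -0.0003  0.0392]  rotvec [-0.0043  0.0058 -0.0041] deg [-0.2  0.3 -0.2]  shift in final axes [ 0.0031 -0.0005  0.0392]
grasp now [0.4054 0.2441 0.0624] jaw ang -5.1 q7 -0.655
 shift cur axes [ 0.0029 -0.001   0.0414]  rotvec [-0.0028  0.0041 -0.0044] deg [-0.2  0.2 -0.3]  shift in final axes [ 0.0027 -0.0011  0.0414]
```

View pics/w11.png

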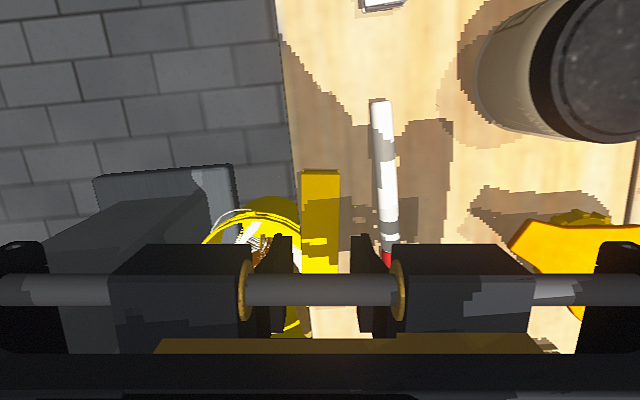

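```bash
python3 -m jog '[[[0.0028,-0.0007,0.015,0,0,-0.003,33],[0,0,0.015,0,0,0,33],[0,0,0.007,0,0,0,33],[0,0,0.003,0,0,0,33],[0,0,0,0,0,0,33]]]' ; python3 -m jog '[[[0,0,0,0,0,0,0],[0,0,0,0,0,0,0],[0,0,0,0,0,0,0],[0,0,0,0,0,0,0]]]' 12
python3 - <<'E'
from h import *
aim(robot.get_obs(),[.405,.2475,.021],np.radians(-4.8))
p=robot.read_camera('wrist')
cv2.imwrite('pics/w12.png',p['pixels'])
E
```

```text
t: 10.43
tcp_pos: [0.4058, 0.2489, 0.1886]
tcp_rot: [[0.084, 0.996, 0.0], [0.996, -0.084, -0.0], [0.0, 0.0, -1.0]]
contact_force: [-0.1, 0.3, -0.1]
grip_width: 0.0286
t: 10.77
tcp_pos: [0.4059, 0.2494, 0.189]
tcp_rot: [[0.083, 0.997, 0.001], [0.997, -0.083, 0.001], [0.001, 0.001, -1.0]]
contact_force: [-0.1, -2.3, 6.0]
grip_width: 0.0212
grasp now [0.406  0.2495 0.025 ] jaw ang -4.8 q7 -0.629
 shift cur axes [-0.0019 -0.0007  0.004 ]  rotvec [ 0.001  -0.0011  0.0006] deg [ 0.1 -0.1  0. ]  shift in final axes [-0.0019 -0.0007  0.004 ]
```

View pics/w12.png

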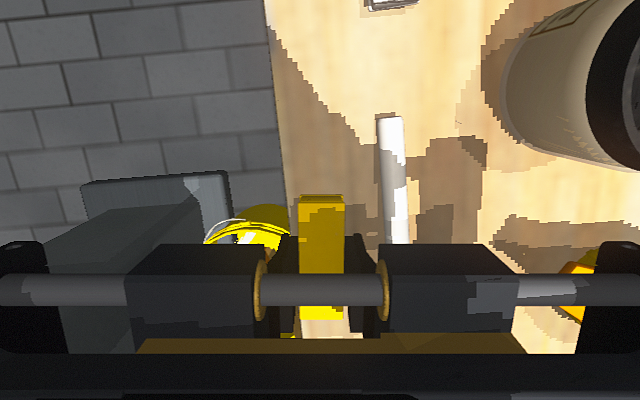

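```bash
python3 -m jog '[[[0,0,-0.02,0,0,0,0],[0,0,-0.04,0,0,0,0],[0,0,-0.04,0,0,0,0],[0,0,0,0,0,-0.04,0],[0,0,0,0,0,-0.04,0],[-0.03,0.004,0,0,0,0,0],[-0.036,0.004,0,0,0,0,0],[-0.036,0.004,0,0,0,0,0],[-0.036,0.004,0,0,0,0,0],[-0.036,0.004,0,0,0,0,0]]]'; python3 -m jog '[[[-0.036,0.004,0,0,0,0,0],[-0.036,0.004,0,0,0,0,0],[-0.036,0.004,0,0,0,0,0],[-0.03,0.004,0,0,0,0,0],[-0.0155,0.004,0,0,0,0,0],[0,0,0.02,0,0,0,0],[0,0,0.02,0,0,0,0],[0,0,0,0,0,0,0]]]'
python3 - <<'E'
from h import *
p=robot.read_camera('wrist')
aim(robot.get_obs(),[.4465,-.0785,.0585],np.radians(-.2))
cv2.imwrite('pics/w13.png',cv2.resize(p['pixels'][0:260,195:455],None,fx=2.3,fy=2.3,interpolation=cv2.INTER_NEAREST))
np.savez('w13.npz',**{k:p[k] for k in('pixels','mtx','extrinsics')})
print(p['extrinsics'][:3,3])
E
```

```text
t: 11.65
tcp_pos: [0.4247, 0.0736, 0.2885]
tcp_rot: [[0.003, 1.0, 0.001], [1.0, -0.003, 0.001], [0.001, 0.001, -1.0]]
contact_force: [-0.1, 0.3, -0.5]
grip_width: 0.0219
t: 12.32
tcp_pos: [0.4432, -0.0784, 0.2457]
tcp_rot: [[0.004, 1.0, -0.004], [1.0, -0.004, -0.0], [-0.0, -0.004, -1.0]]
contact_force: [-0.8, 0.2, -0.3]
grip_width: 0.0214
grasp now [ 0.4432 -0.0785  0.0832] jaw ang -0.2 q7 0.163
 shift cur axes [-0.0001  0.0029  0.0247]  rotvec [-0.0032  0.0006  0.    ] deg [-0.2  0.   0. ]  shift in final axes [-0.0001  0.0028  0.0247]
[ 0.44333851 -0.00277758  0.22456513]
```

View pics/w13.png

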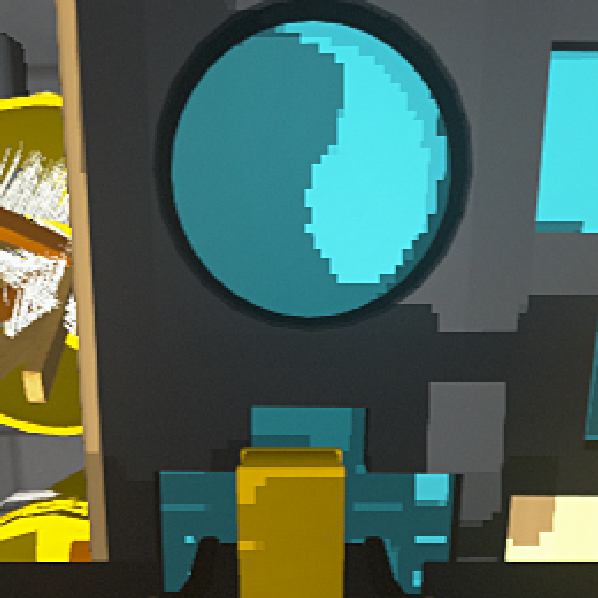

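Run:
```python
from h import *
p=dict(np.load('w13.npz'))
C=lambda l:[(195+a/2.3,b/2.3) for a,b in l]
f=lambda l,z:print(np.round(p2w(p,C(l),z)[:,:2],4).tolist())
f([(240,450),(345,450)],.0566);f([(237,467),(345,467)],.0726)
print('pocket');f([(252,440),(366,440)],.032);f([(300,407)],.042);f([(200,472),(400,473)],.042);f([(160,500),(455,500)],.032)
print('well');f([(172,170),(450,165),(310,21),(310,318)],.022);f([(310,0),(310,329),(157,165),(472,165)],.042)
```

```text
[[0.4319, -0.0492], [0.4547, -0.0492]]
[[0.4323, -0.0482], [0.4536, -0.0483]]
pocket
[[0.4332, -0.0534], [0.4615, -0.0535]]
[[0.445, -0.0429]]
[[0.4213, -0.0586], [0.4688, -0.059]]
[[0.4097, -0.0691], [0.4843, -0.0692]]
well
[[0.4147, 0.0104], [0.4808, 0.0114], [0.4474, 0.0423], [0.4477, -0.0246]]
[[0.447, 0.0417], [0.4473, -0.0249], [0.4143, 0.0101], [0.4818, 0.01]]
```

```bash
python3 -m jog '[[[0.003,0.004,0,0,0,0,0],[0,0,0.01,0,0,0,0],[0,0,0.01,0,0,0,0],[0,0,0.002,0,0,0,0],[0,0,0,0,0,0,0]]]'
python3 - <<'E'
from h import *
p=robot.read_camera('wrist')
print(robot.get_obs()['contact_force'])
cv2.imwrite('pics/w14.png',cv2.resize(p['pixels'][0:260,195:455],None,fx=2.3,fy=2.3,interpolation=cv2.INTER_NEAREST))
E
```

```text
t: 12.78
tcp_pos: [0.4496, -0.075, 0.2271]
tcp_rot: [[0.003, 1.0, 0.002], [1.0, -0.003, 0.001], [0.001, 0.002, -1.0]]
contact_force: [-3.8, 3.1, 17.9]
grip_width: 0.0216
[-3.13436093  2.62207159 17.23930673]
```

View pics/w14.png

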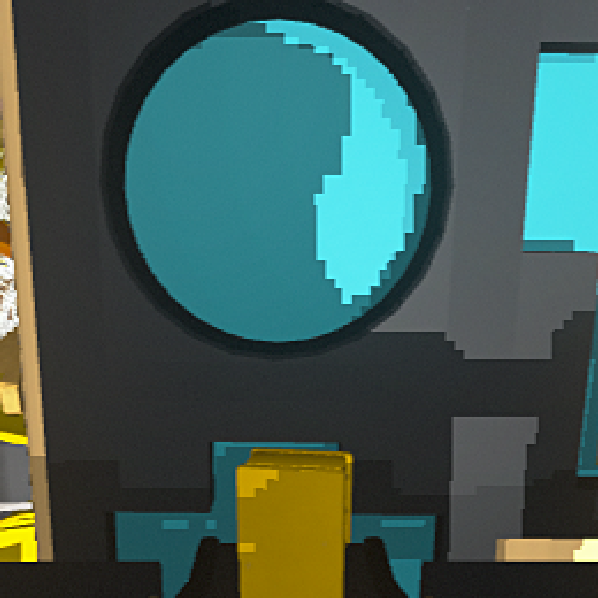

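```bash
python3 -m jog '[[[0,0,-0.006,0,0,0,0],[0,-0.003,0,0,0,0,0],[0,0,0,0,0,0,0]]]'
python3 - <<'E'
from h import *
for i in range(3):
    p=robot.read_camera('wrist'); print(np.round(p['extrinsics'][:3,3],4),robot.get_obs()['contact_force'])
cv2.imwrite('pics/w15.png',cv2.resize(p['pixels'][0:260,195:455],None,fx=2.3,fy=2.3,interpolation=cv2.INTER_NEAREST))
np.savez('w15.npz',**{k:p[k] for k in('pixels','mtx','extrinsics')})
E
```

```text
t: 13.08
tcp_pos: [0.4449, -0.0753, 0.2319]
tcp_rot: [[0.003, 1.0, -0.0], [1.0, -0.003, 0.0], [0.0, -0.0, -1.0]]
contact_force: [-0.1, -0.1, 0.1]
grip_width: 0.0213
[4.451e-01 3.000e-04 2.108e-01] [0.90045664 0.69891002 0.86973839]
[4.452e-01 3.000e-04 2.107e-01] [0.40631544 0.0378772  0.20939035]
[4.453e-01 4.000e-04 2.106e-01] [ 0.73533837  0.19988982 -0.34313347]
```

View pics/w15.png

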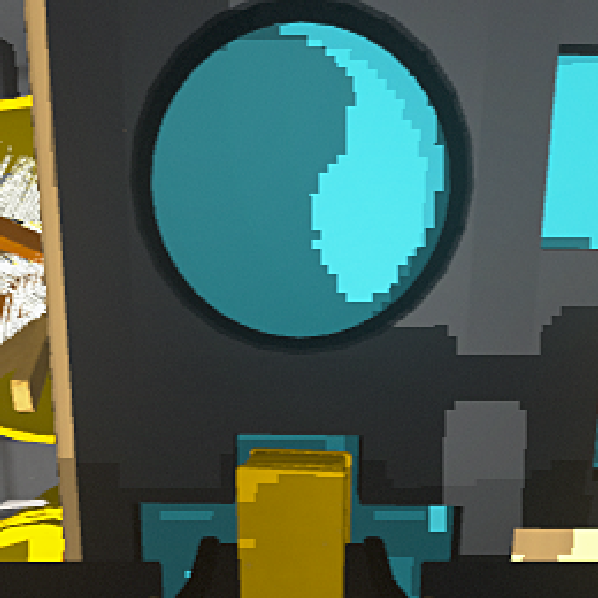

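Run:
```python
from h import *
p=dict(np.load('w15.npz'))
C=lambda l:[(195+a/2.3,b/2.3) for a,b in l]
f=lambda l,z:print(np.round(p2w(p,C(l),z)[:,:2],4).tolist())
f([(250,450),(350,450)],.0427);f([(237,467),(343,467)],.0587)
print('pocket');f([(237,460),(359,460)],.032);f([(300,435)],.042);f([(200,504),(400,505)],.042);
```

```text
[[0.4366, -0.0459], [0.4583, -0.046]]
[[0.4348, -0.045], [0.4557, -0.045]]
pocket
[[0.433, -0.0513], [0.4612, -0.0513]]
[[0.4474, -0.0428]]
[[0.4253, -0.0585], [0.4697, -0.0588]]
```

```bash
python3 -m jog '[[[0,0.0003,0.004,0,0,0,0],[0,0,0.004,0,0,0,0],[0,0,0.0,0,0,0,0]]]'
python3 - <<'E'
from h import *
p=robot.read_camera('wrist'); print(np.round(p['extrinsics'][:3,3],4),robot.get_obs()['contact_force'])
cv2.imwrite('pics/w16.png',cv2.resize(p['pixels'][0:260,195:455],None,fx=2.3,fy=2.3,interpolation=cv2.INTER_NEAREST))
E
```

```text
t: 13.48
tcp_pos: [0.4454, -0.0752, 0.2231]
tcp_rot: [[0.003, 1.0, -0.001], [1.0, -0.003, -0.0], [-0.0, -0.001, -1.0]]
contact_force: [-0.3, -0.6, -0.7]
grip_width: 0.0216
[4.455e-01 4.000e-04 2.020e-01] [-0.48784375  1.00903812 -0.25475996]
```

View pics/w16.png

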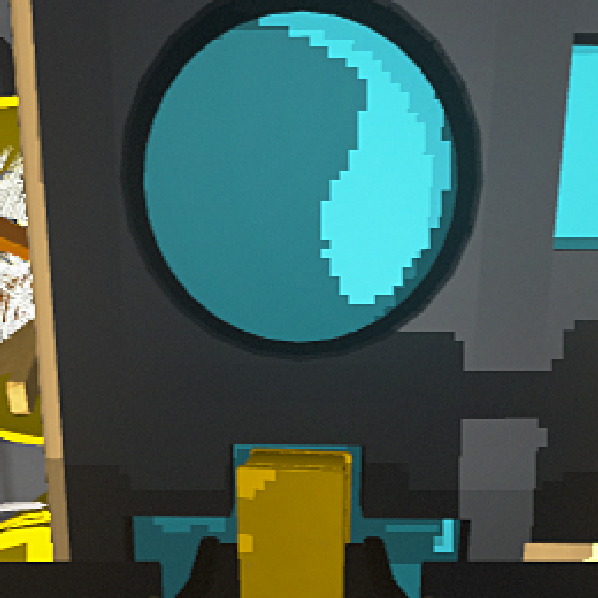

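```bash
python3 -m jog '[[[0,0.0007,0.0015,0,0,0,0],[0,0,0.0015,0,0,0,0],[0,0,0.001,0,0,0,0],[0,0,0,0,0,0,0]]]';python3 -m jog '[[[0,0,0,0,0,0,40],[0,0,0,0,0,0,40],[0,0,0,0,0,0,40],[0,0,-0.01,0,0,0,40],[0,0,-0.03,0,0,0,40],[0,0,-0.03,0,0,0,40]]]'
python3 - <<'E'
from h import *
p=robot.read_camera('wrist'); print(np.round(p['extrinsics'][:3,3],4),robot.get_obs()['contact_force'])
cv2.imwrite('pics/w17.png',p['pixels'])
p=robot.read_camera('scene');cv2.imwrite('pics/s17.png',cv2.resize(p['pixels'][180:330,280:460],None,fx=4,fy=4))
E
```

```text
t: 13.87
tcp_pos: [0.4467, -0.0754, 0.2204]
tcp_rot: [[0.003, 1.0, 0.0], [1.0, -0.003, 0.0], [0.0, 0.0, -1.0]]
contact_force: [-0.7, 0.3, 5.3]
grip_width: 0.0213
t: 14.37
tcp_pos: [0.4458, -0.0756, 0.2908]
tcp_rot: [[0.004, 1.0, -0.003], [1.0, -0.004, -0.001], [-0.001, -0.003, -1.0]]
contact_force: [0.5, 0.0, 0.8]
grip_width: 0.0345
[ 0.446  -0.      0.2696] [ 5.36466171 -1.93137724  5.31659841]
```

View pics/w17.png

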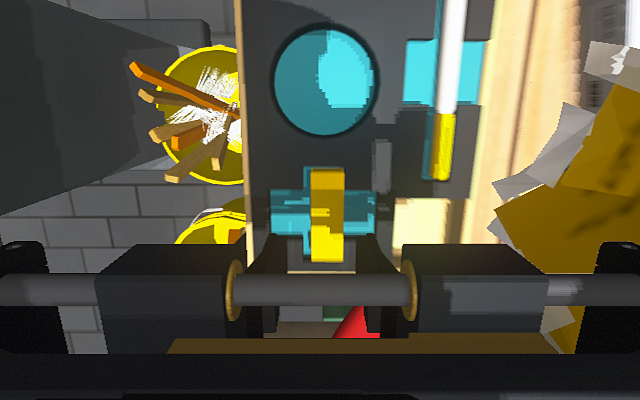

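View pics/s17.png

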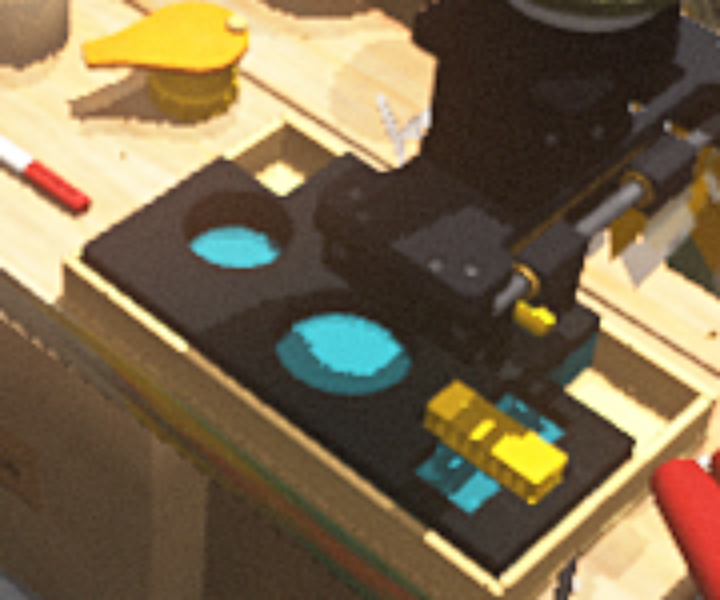

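```bash
python3 -m jog '[[[-0.04,0,-0.005,0,0,0,100],[0,0,0,0,0,0,100],[0,0,0,0,0,0,100]]]'
python3 - <<'E'
from h import *
p=robot.read_camera('wrist'); print(np.round(p['extrinsics'][:3,3],4),robot.get_obs()['contact_force'])
cv2.imwrite('pics/w18.png',cv2.resize(p['pixels'][0:240,240:500],None,fx=2.3,fy=2.3,interpolation=cv2.INTER_NEAREST))
np.savez('w18.npz',**{k:p[k] for k in('pixels','mtx','extrinsics')})
E
```

```text
t: 14.72
tcp_pos: [0.446, -0.1169, 0.2956]
tcp_rot: [[0.006, 1.0, 0.001], [1.0, -0.006, -0.0], [-0.0, 0.001, -1.0]]
contact_force: [0.0, 0.7, 0.8]
grip_width: 0.0481
[ 0.4465 -0.0413  0.2745] [-0.06835257  0.02708638  0.31613822]
```

View pics/w18.png

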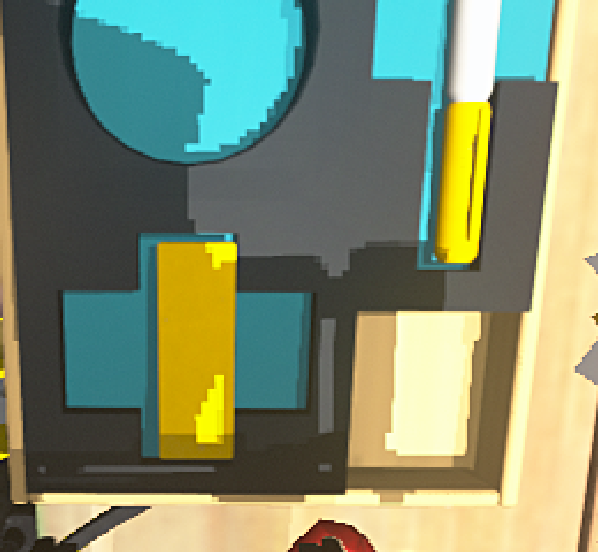

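Run:
```python
from h import *
p=dict(np.load('w18.npz'))
C=lambda l:[(240+a/2.3,b/2.3) for a,b in l]
f=lambda l,z:print(np.round(p2w(p,C(l),z)[:,:2],4).tolist())
for z in (.048,.058):f([(158,244),(236,244),(158,459),(235,459)],z)
f([(141,238),(237,236)],.032);f([(141,238),(237,236)],.042)
f([(180,234)],.042)
p2=robot.read_camera('scene'); im=p2['pixels']
cv2.imwrite('pics/s18.png',cv2.resize(im[250:320,370:460],None,fx=8,fy=8,interpolation=cv2.INTER_CUBIC))
```

```text
[[0.4391, -0.0455], [0.4603, -0.0456], [0.4382, -0.1065], [0.4608, -0.1066]]
[[0.4394, -0.0453], [0.4597, -0.0454], [0.4386, -0.1036], [0.4601, -0.1037]]
[[0.4337, -0.0441], [0.4616, -0.0437]]
[[0.4342, -0.044], [0.461, -0.0436]]
[[0.4451, -0.043]]
```

View pics/s18.png

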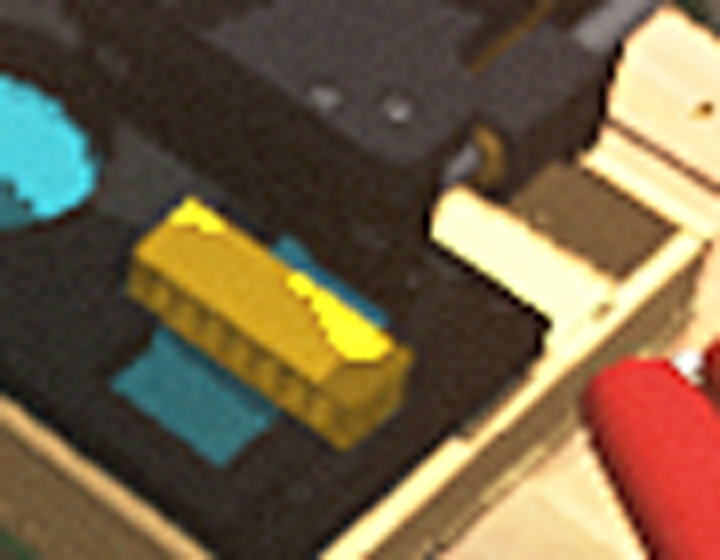

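Run:
```python
from h import *
p=robot.read_camera('scene')
for z in (.042,.048,.054):
    u=w2p(p,[[.438,-.045,z],[.460,-.045,z],[.438,-.107,z],[.460,-.107,z]]); print(z,np.round((u-[370,250])*8).tolist())
```

```text
0.042 [[129.0, 266.0], [191.0, 215.0], [352.0, 425.0], [413.0, 369.0]]
0.048 [[131.0, 248.0], [194.0, 197.0], [356.0, 407.0], [418.0, 351.0]]
0.054 [[134.0, 230.0], [196.0, 179.0], [360.0, 389.0], [422.0, 333.0]]
```

```bash
python3 -m jog '[[[0.037,0.006,0,0,0,0,100],[0.037,0.006,0,0,0,0,100],[0.037,0.006,0,0,0,0,100],[0.037,0.006,0,0,0,0,100],[0.037,0.006,0,0,0,0,100],[0.037,0.006,0,0,0,0,100],[0.037,0.006,0,0,0,0,100],[0.037,0.006,0,0,0,0,100],[0.037,0.006,0,0,0,0,100],[0.037,0.006,0,0,0,0,100]]]'; python3 -m jog '[[[0.037,0.006,0,0,0,0,100],[0.037,0.006,0,0,0,0,100],[0.037,0.006,0,0,0,0,100],[0.03,0,0,0,0,0,100],[0,0,0,0,0,0,100],[0,0,0,0,0,0,100]]]' 30
python3 - <<'E'
from h import *
p=robot.read_camera('wrist'); print(np.round(p['extrinsics'][:3,3],4))
im=p['pixels'];cv2.imwrite('pics/w19.png',im)
hsv=cv2.cvtColor(im,cv2.COLOR_BGR2HSV)
m=cv2.inRange(hsv,(24,150,60),(36,255,255)); m[240:]=0
n,l,s,c=cv2.connectedComponentsWithStats(m)
for i in range(1,n):
    if s[i,4]>800:
        cs,_=cv2.findContours((l==i).astype(np.uint8),cv2.RETR_EXTERNAL,cv2.CHAIN_APPROX_NONE)
        (cx,cy),ax,an=cv2.fitEllipse(cs[0]); print(s[i],cx,cy,ax); w=p2w(p,(cx,cy),.071)[0]; print(w)
        aim(robot.get_obs(),[w[0],w[1],.05],0)
E
```

```text
t: 15.7
tcp_pos: [0.5067, 0.2574, 0.2947]
tcp_rot: [[0.001, 1.0, -0.001], [1.0, -0.001, 0.0], [0.0, -0.001, -1.0]]
contact_force: [0.9, -0.0, 0.3]
grip_width: 0.0867
t: 16.2
tcp_pos: [0.5242, 0.3983, 0.2939]
tcp_rot: [[-0.002, 1.0, -0.002], [1.0, 0.002, -0.001], [-0.001, -0.002, -1.0]]
contact_force: [-0.2, -1.2, 0.1]
grip_width: 0.087
[0.524  0.4739 0.2727]
[ 279   63  102  104 8008] 329.33087158203125 114.57341766357422 (99.84396362304688, 103.09178924560547)
[0.52855976 0.46537213 0.071     ]
grasp now [0.5249 0.396  0.1302] jaw ang -0.1 q7 -0.571
 shift cur axes [0.0692 0.0035 0.0802]  rotvec [-0.001   0.0013 -0.0012] deg [-0.1  0.1 -0.1]  shift in final axes [0.0691 0.0035 0.0802]
```

View pics/w19.png

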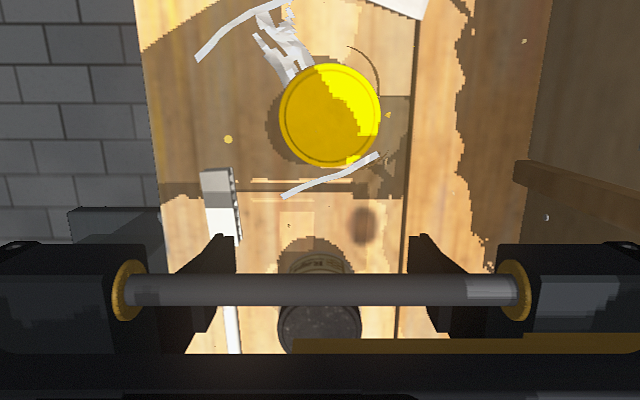

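```bash
python3 -m jog '[[[0.034,0.0037,0,0,0,0,100],[0.033,0,0,0,0,0,100],[0,0,0.03,0,0,0,100],[0,0,0.03,0,0,0,100],[0,0,0.014,0,0,0,100],[0,0,0.005,0,0,0,100],[0,0,0,0,0,0,100]]]'
python3 - <<'E'
from h import *
p=robot.read_camera('wrist'); print(np.round(p['extrinsics'][:3,3],4))
cv2.imwrite('pics/w20.png',p['pixels'])
for i in range(2):aim(robot.get_obs(),[.5286,.4654,.05],0)
E
```

```text
t: 16.83
tcp_pos: [0.5299, 0.4612, 0.2154]
tcp_rot: [[0.004, 1.0, -0.001], [1.0, -0.004, -0.002], [-0.002, -0.001, -1.0]]
contact_force: [0.9, 0.3, 0.5]
grip_width: 0.0874
[0.5302 0.5368 0.1941]
grasp now [0.5304 0.4617 0.053 ] jaw ang -0.2 q7 -0.62
 shift cur axes [ 0.0037 -0.0017  0.003 ]  rotvec [ 0.0005  0.     -0.0042] deg [ 0.   0.  -0.2]  shift in final axes [ 0.0037 -0.0017  0.003 ]
grasp now [0.5304 0.4617 0.053 ] jaw ang -0.2 q7 -0.62
 shift cur axes [ 0.0037 -0.0017  0.003 ]  rotvec [ 0.0005  0.     -0.0042] deg [ 0.   0.  -0.2]  shift in final axes [ 0.0037 -0.0017  0.003 ]
```

View pics/w20.png

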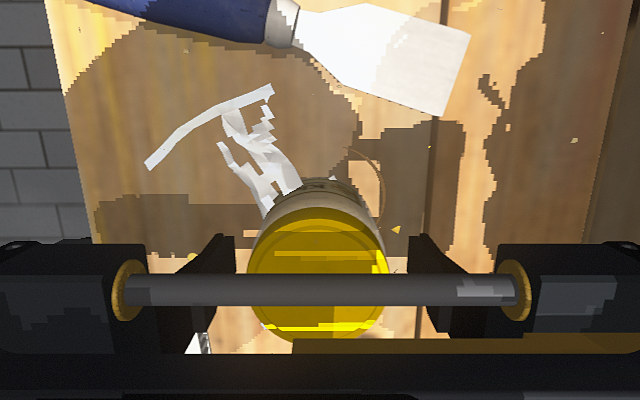

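```bash
python3 -m jog '[[[0.0037,-0.0015,0.002,0,0,0,100],[0,0,0,0,0,0,60],[0,0,0,0,0,0,30],[0,0,0,0,0,0,30],[0,0,0,0,0,0,30],[0,0,0,0,0,0,30],[0,0,0,0,0,0,30]]]' 30; python3 -m jog '[[[0,0,-0.01,0,0,0,30],[0,0,-0.03,0,0,0,30],[0,0,-0.03,0,0,0,30],[0,0,0,0,0,0,30]]]'
python3 - <<'E'
from h import *
p=robot.read_camera('wrist'); print(np.round(p['extrinsics'][:3,3],4))
cv2.imwrite('pics/w21.png',p['pixels'])
aim(robot.get_obs(),[.4478,.0085,.14],0)
E
```

```text
t: 17.47
tcp_pos: [0.5284, 0.4661, 0.2145]
tcp_rot: [[0.003, 1.0, 0.001], [1.0, -0.003, 0.0], [0.0, 0.001, -1.0]]
contact_force: [0.6, -0.1, 0.9]
grip_width: 0.0602
t: 17.8
tcp_pos: [0.5297, 0.4668, 0.2914]
tcp_rot: [[0.003, 1.0, 0.006], [1.0, -0.003, 0.006], [0.006, 0.006, -1.0]]
contact_force: [1.8, 0.7, -1.4]
grip_width: 0.0601
[0.53   0.5425 0.2707]
grasp now [0.5299 0.4672 0.1245] jaw ang -0.2 q7 -0.641
 shift cur axes [-0.4582 -0.0798 -0.0179]  rotvec [ 0.0043 -0.0044 -0.0032] deg [ 0.2 -0.3 -0.2]  shift in final axes [-0.458  -0.0814 -0.0155]
```

View pics/w21.png

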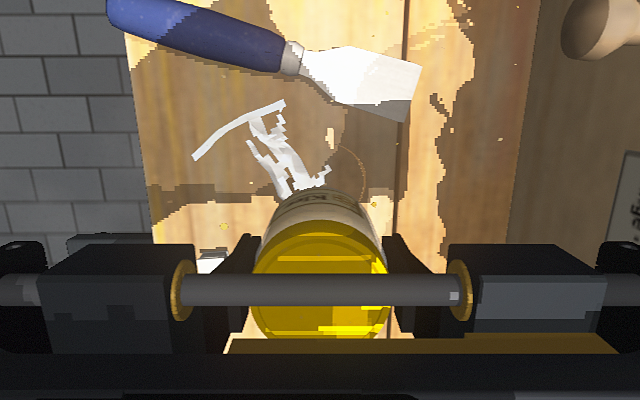

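```bash
python3 -m jog '[[[-0.01,-0.006,-0.02,0,0,0,30],[-0.03,-0.006,0,0,0,0,30],[-0.036,-0.006,0,0,0,0,30],[-0.036,-0.006,0,0,0,0,30],[-0.036,-0.006,0,0,0,0,30],[-0.036,-0.006,0,0,0,0,30],[-0.036,-0.006,0,0,0,0,30],[-0.036,-0.006,0,0,0,0,30],[-0.036,-0.006,0,0,0,0,30],[-0.036,-0.006,0,0,0,0,30]]]'; python3 -m jog '[[[-0.036,-0.006,0,0,0,0,30],[-0.036,-0.006,0,0,0,0,30],[-0.036,-0.006,0,0,0,0,30],[-0.022,-0.003,0,0,0,0,30],[0,0,0.02,0,0,0,30],[0,0,0.02,0,0,0,30],[0,0,0,0,0,0,30]]]'
python3 - <<'E'
from h import *
for i in range(2):
    p=robot.read_camera('wrist'); print(np.round(p['extrinsics'][:3,3],4))
    aim(robot.get_obs(),[.4478,.0085,.0725],np.radians(-.2))
cv2.imwrite('pics/w22.png',p['pixels'])
np.savez('w22.npz',**{k:p[k] for k in('pixels','mtx','extrinsics')})
E
```

```text
t: 18.68
tcp_pos: [0.4662, 0.1365, 0.3034]
tcp_rot: [[0.003, 1.0, -0.001], [1.0, -0.003, -0.0], [-0.0, -0.001, -1.0]]
contact_force: [0.1, 0.2, -0.9]
grip_width: 0.0602
t: 19.27
tcp_pos: [0.4441, 0.0079, 0.2611]
tcp_rot: [[0.004, 1.0, -0.005], [1.0, -0.004, -0.001], [-0.001, -0.005, -1.0]]
contact_force: [-1.2, 1.2, -2.5]
grip_width: 0.0601
[0.4442 0.0835 0.2398]
grasp now [0.444  0.0079 0.0986] jaw ang -0.2 q7 -0.07
 shift cur axes [0.0004 0.0032 0.0261]  rotvec [-0.0043  0.0014  0.0001] deg [-0.2  0.1  0. ]  shift in final axes [0.0003 0.0031 0.0261]
[0.4449 0.0837 0.2414]
grasp now [0.445  0.0082 0.0998] jaw ang -0.2 q7 -0.07
 shift cur axes [0.0002 0.0025 0.0273]  rotvec [-0.0022  0.0009  0.0004] deg [-0.1  0.1  0. ]  shift in final axes [0.0001 0.0024 0.0273]
```

View pics/w22.png

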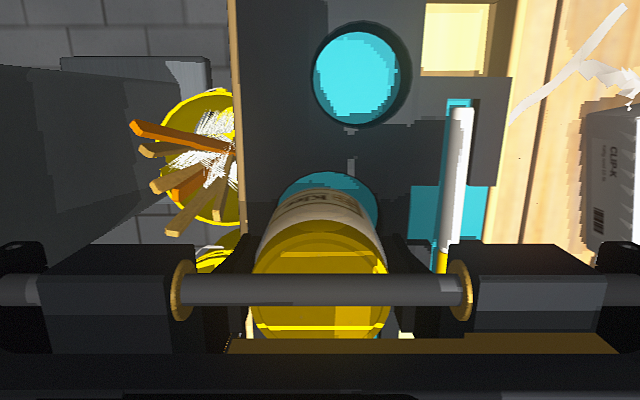

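Run:
```python
from h import *
p=dict(np.load('w22.npz'))
cv2.imwrite('pics/w22c.png',cv2.resize(p['pixels'][10:260,235:415],None,fx=3.2,fy=2.4,interpolation=cv2.INTER_NEAREST))
# overlay predicted circles
im=cv2.resize(p['pixels'][10:260,235:415],None,fx=3.2,fy=2.4,interpolation=cv2.INTER_NEAREST)
def circ(c,r,z,col):
    t=np.linspace(0,6.283,120);X=np.c_[c[0]+r*np.cos(t),c[1]+r*np.sin(t),0*t+z];u=w2p(p,X);u=(u+.5-[235,10])*[3.2,2.4]
    cv2.polylines(im,[u.astype(int)],True,col,1)
circ((.4478,.0085),.0335,.042,(0,0,255)); circ((.4478,.0085),.0335,.022,(0,255,0))
g=p['extrinsics'][:3,3]-[0,.0755,0]
zb=.2414+.0205-.164-.0505; print(zb,g)
circ((g[0],g[1]),.031,zb,(255,0,255)); circ((g[0],g[1]),.029,zb+.071,(255,0,0))
circ((.464,.098),.027,.042,(0,0,255))
cv2.imwrite('pics/w22d.png',im)
```

```text
0.04740000000000001 [0.44486586 0.00824836 0.24140502]
```

View pics/w22d.png

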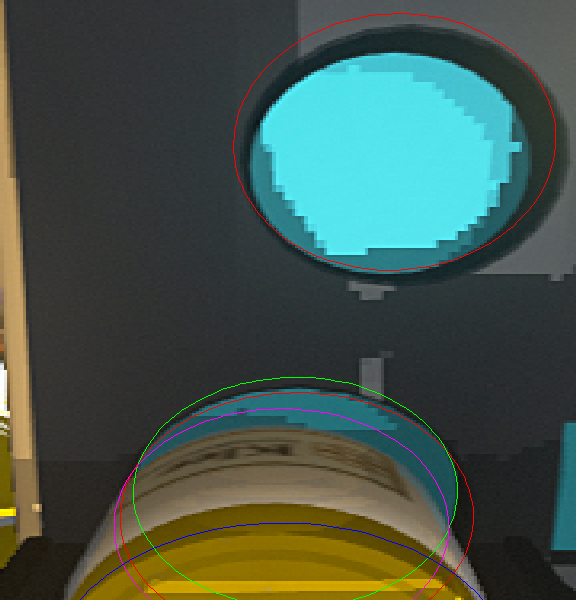

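```bash
python3 -m jog '[[[0.0013,0.0028,0,0,0,0,30],[0,0,0,0,0,0,30],[0,0,0.006,0,0,0,30],[0,0,0.006,0,0,0,30],[0,0,0,0,0,0,30]]]'
python3 - <<'E'
from h import *
p=robot.read_camera('wrist'); print(np.round(p['extrinsics'][:3,3],4))
o=robot.get_obs();print(o['contact_force'],o['torque']);aim(o,[.4478,.0085,.0725],np.radians(-.2))
cv2.imwrite('pics/w23.png',cv2.resize(p['pixels'][10:260,235:415],None,fx=3.2,fy=2.4,interpolation=cv2.INTER_NEAREST))
E
```

```text
t: 19.78
tcp_pos: [0.4482, 0.0098, 0.2511]
tcp_rot: [[0.003, 1.0, -0.001], [1.0, -0.003, -0.0], [-0.0, -0.001, -1.0]]
contact_force: [-0.8, -0.3, -2.5]
grip_width: 0.0599
[0.4484 0.0854 0.2299]
[-0.28764598  0.3005167  -2.17274188] [-0.12164227  0.0478959   0.05574036]
grasp now [0.4481 0.0096 0.0875] jaw ang -0.2 q7 -0.051
 shift cur axes [-0.0012 -0.0005  0.015 ]  rotvec [-0.0013  0.0004  0.0005] deg [-0.1  0.   0. ]  shift in final axes [-0.0012 -0.0005  0.015 ]
```

View pics/w23.png

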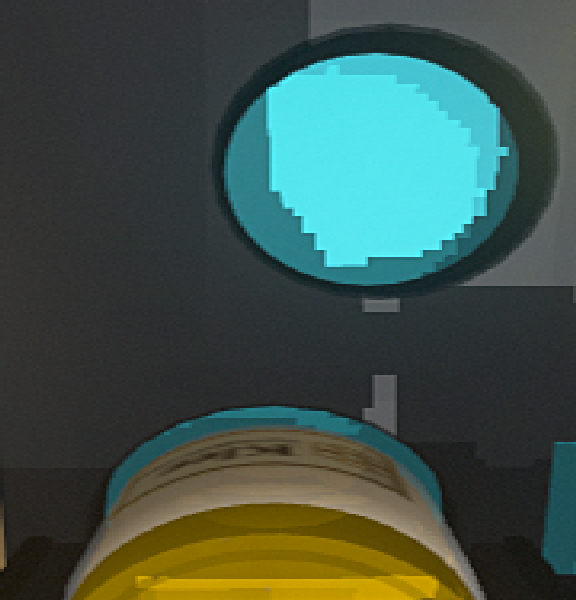

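```bash
python3 -m jog '[[[-0.0008,0,0.004,0,0,0,30],[0,0,0.004,0,0,0,30],[0,0,0.004,0,0,0,30],[0,0,0,0,0,0,30]]]'
python3 -m jog '[[[0,0,0.0015,0,0,0,30],[0,0,0.0015,0,0,0,30],[0,0,0,0,0,0,30]]]'
python3 - <<'E'
from h import *
p=robot.read_camera('wrist'); print(np.round(p['extrinsics'][:3,3],4))
cv2.imwrite('pics/w24.png',cv2.resize(p['pixels'][10:260,235:415],None,fx=3.2,fy=2.4,interpolation=cv2.INTER_NEAREST))
E
```

```text
t: 20.17
tcp_pos: [0.4484, 0.0088, 0.2393]
tcp_rot: [[0.003, 1.0, -0.001], [1.0, -0.003, -0.0], [-0.0, -0.001, -1.0]]
contact_force: [0.4, -0.1, -2.2]
grip_width: 0.0599
t: 20.42
tcp_pos: [0.4486, 0.0089, 0.2369]
tcp_rot: [[0.003, 1.0, -0.0], [1.0, -0.003, 0.0], [0.0, -0.0, -1.0]]
contact_force: [0.4, -0.2, -2.8]
grip_width: 0.0601
[0.4488 0.0845 0.2158]
```

View pics/w24.png

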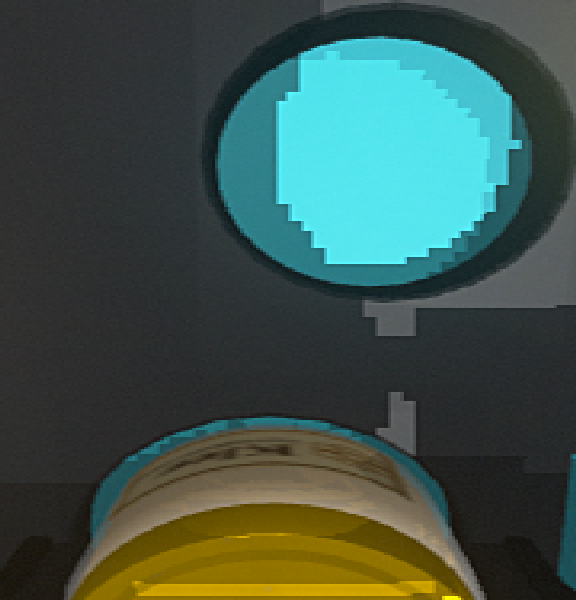

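Still hanging (−2.8 N = jar weight); about 1–2 mm to go.

```bash
python3 -m jog '[[[0,0,0.001,0,0,0,30],[0,0,0.001,0,0,0,30],[0,0,0,0,0,0,30]]]'
```

```text
t: 20.72
tcp_pos: [0.449, 0.0087, 0.2362]
tcp_rot: [[0.003, 1.0, -0.0], [1.0, -0.003, 0.001], [0.001, -0.0, -1.0]]
contact_force: [-7.5, -0.8, 17.4]
grip_width: 0.06
```

```bash
python3 -m jog '[[[0,0,-0.0005,0,0,0,80],[0,0,0,0,0,0,95],[0,0,0,0,0,0,95],[0,0,0,0,0,0,95],[0,0,0,0,0,0,95],[0,0,0,0,0,0,95],[0,0,-0.02,0,0,0,95],[0,0,-0.03,0,0,0,95],[0,0,-0.03,0,0,0,95]]]'
python3 - <<'E'
from h import *
p=robot.read_camera('wrist'); print(np.round(p['extrinsics'][:3,3],4))
cv2.imwrite('pics/w25.png',p['pixels'])
p=robot.read_camera('scene');cv2.imwrite('pics/s25.png',cv2.resize(p['pixels'][180:330,280:460],None,fx=4,fy=4))
E
```

```text
t: 21.47
tcp_pos: [0.4482, 0.0086, 0.3161]
tcp_rot: [[0.003, 1.0, -0.002], [1.0, -0.003, -0.001], [-0.001, -0.002, -1.0]]
contact_force: [0.2, 0.4, 0.4]
grip_width: 0.0828
[0.4484 0.0842 0.2949]
```

View pics/w25.png

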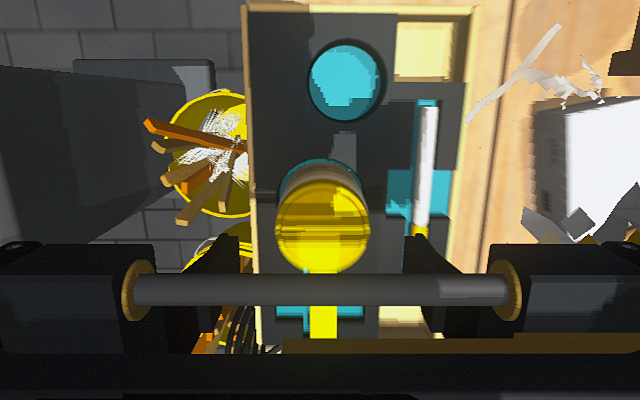

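View pics/s25.png

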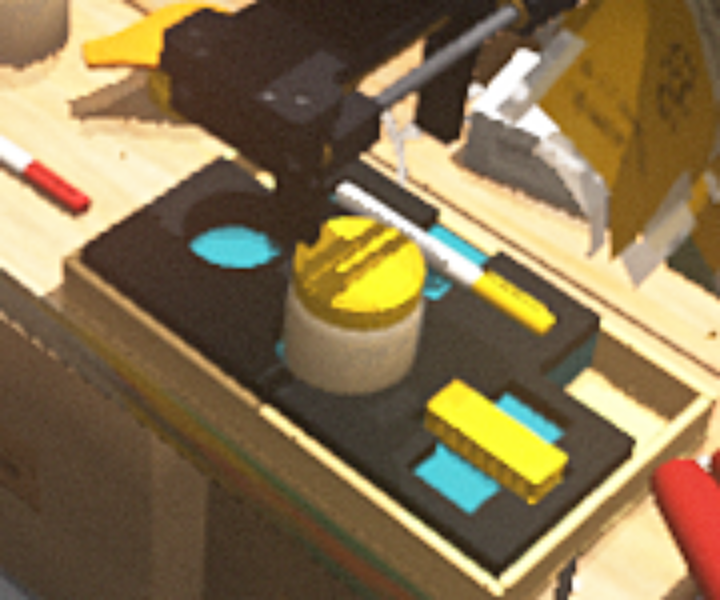

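```bash
python3 -m jog '[[[0.03,0.017,0,0,0,0,100],[0.03,0.017,0,0,0,0,100],[0.03,0.017,0,0,0,0,100],[0.03,0.017,0,0,0,0,100],[0.03,0.017,0,0,0,0,100],[0,0,0,0,0,0,100],[0,0,0,0,0,0,100]]]' 30
python3 - <<'E'
from h import *
p=robot.read_camera('wrist'); print(np.round(p['extrinsics'][:3,3],4))
im=p['pixels'];cv2.imwrite('pics/w26.png',im)
np.savez('w26.npz',**{k:p[k] for k in('pixels','mtx','extrinsics')})
cv2.imwrite('pics/w26c.png',cv2.resize(im[0:250,200:440],None,fx=2.4,fy=2.4,interpolation=cv2.INTER_NEAREST))
E
```

```text
t: 22.15
tcp_pos: [0.5343, 0.1605, 0.3144]
tcp_rot: [[-0.0, 1.0, -0.001], [1.0, 0.0, -0.001], [-0.001, -0.001, -1.0]]
contact_force: [0.7, -0.8, -0.6]
grip_width: 0.0868
[0.5342 0.2361 0.2931]
```

View pics/w26c.png

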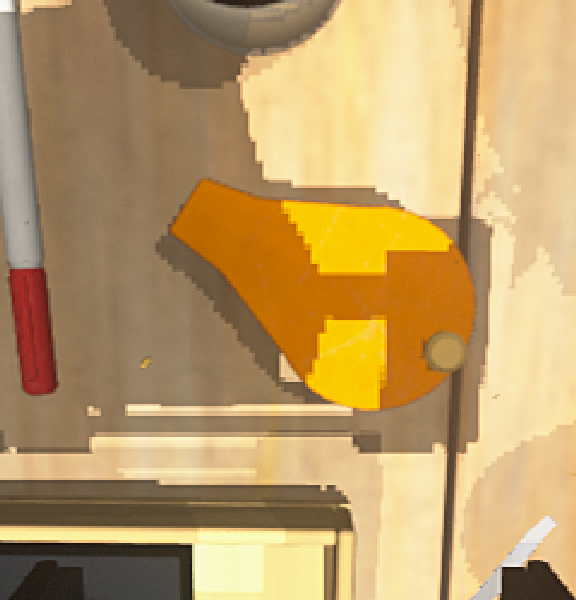

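Run:
```python
from h import *
from scipy.optimize import least_squares
p=dict(np.load('w26.npz'));im=p['pixels']
hsv=cv2.cvtColor(im,cv2.COLOR_BGR2HSV)
m=cv2.inRange(hsv,(8,200,80),(30,255,255)); m[200:]=0;m[:,:260]=0
n,l,s,c=cv2.connectedComponentsWithStats(m);i=1+np.argmax(s[1:,4]);print(s[i])
cs,_=cv2.findContours((l==i).astype(np.uint8),cv2.RETR_EXTERNAL,cv2.CHAIN_APPROX_NONE)
k=max(cs,key=len)[:,0,:].astype(float)
w=p2w(p,k,.043)[:,:2]
mm=w.mean(0); print('extent',w.min(0),w.max(0))
# tip: farthest from the max-x
ctr=np.array([.545,.21])
for it in range(10):
    d=np.linalg.norm(w-ctr,axis=1); far=w[d>.061] if (d>.061).sum()>3 else w[np.argsort(d)[-6:]]
    tip=far.mean(0); u=(tip-ctr)/np.linalg.norm(tip-ctr)
    sel=((w-ctr)@u<0.0)
    r=least_squares(lambda q:np.linalg.norm(w[sel]-q[:2],axis=1)-q[2],[*ctr,.03]); ctr=r.x[:2]
print('ctr',r.x,'rms',np.sqrt(np.mean(r.fun**2)),'tip',tip,'dist',d.max(),'ang',np.degrees(np.arctan2(u[1],u[0])))
# symmetric axis via mean width
v=np.array([-u[1],u[0]]); q=(w-ctr)
for a in (.02,.03,.04,.05,.058):
    b=q[np.abs(q@u-a)<.002]@v; print(a,b[b>0].mean() if (b>0).any() else None,b[b<0].mean() if (b<0).any() else None)
aim(robot.get_obs(),[*ctr,.05],np.arctan2(u[1],u[0])-np.pi/2)
```

```text
[ 271   75  126   96 7270]
extent [0.49980228 0.18609084] [0.58725298 0.25133263]
ctr [0.55428001 0.21745762 0.03041198] rms 0.0029213249625647075 tip [0.50032172 0.23933786] dist 0.058539289236517585 ang 157.92730428562552
0.02 0.019204086714014672 -0.021705204096469033
0.03 0.013120565474065959 -0.018598676056289867
0.04 0.007267024480594833 -0.015755887909422662
0.05 0.003982893133465479 -0.015176730112223745
0.058 0.0015640822078869057 -0.004628287629426916
grasp now [0.5339 0.1586 0.1506] jaw ang -0.1 q7 -0.239
 shift cur axes [0.0589 0.0202 0.1005]  rotvec [-1.9000e-03  5.0000e-04 -1.1878e+00] deg [ -0.1   0.  -68.1]  shift in final axes [0.0033 0.062  0.1006]
```

Run:
```python
from h import *
p=dict(np.load('w26.npz'));im=p['pixels']
hsv=cv2.cvtColor(im,cv2.COLOR_BGR2HSV)
m=cv2.inRange(hsv,(8,200,80),(30,255,255)); m[200:]=0;m[:,:260]=0
m=cv2.morphologyEx(m,cv2.MORPH_CLOSE,np.ones((9,9)))
n,l,s,c=cv2.connectedComponentsWithStats(m);i=1+np.argmax(s[1:,4]);M=(l==i)
cs,_=cv2.findContours(M.astype(np.uint8),cv2.RETR_EXTERNAL,cv2.CHAIN_APPROX_NONE)
hul=max(cs,key=len)
vis=im.copy();cv2.drawContours(vis,[hul],-1,(255,0,0),1)
yx=np.argwhere(M)[:,::-1].astype(float); w=p2w(p,yx,.043)[:,:2]
mu=w.mean(0);C=np.cov((w-mu).T);e,V=np.linalg.eigh(C);u=V[:,1]; u*=-np.sign(u[0])
print('principal tip ang',np.degrees(np.arctan2(u[1],u[0])))
q=(w-mu);v=np.array([-u[1],u[0]])
print('along',(q@u).min(),(q@u).max(),'len',np.ptp(q@u),'across',(q@v).min(),(q@v).max())
ctr1=mu+u*((q@u).min()+.030); ctr2=mu+u*((q@u).max()-.064); print(ctr1,ctr2)
for a in np.arange(-.03,.04,.01):
    b=q[np.abs(q@u-a)<.001]@v;print(round(a,3),b.min().round(4),b.max().round(4))
cv2.imwrite('pics/w26d.png',cv2.resize(vis[50:200,250:430],None,fx=4,fy=4,interpolation=cv2.INTER_NEAREST))
```

```text
principal tip ang 152.36484855403398
along -0.041261449877515864 0.05030595113441381 len 0.09156740101192967 across -0.028506569561840136 0.030291383959905806
[0.55763717 0.21664257] [0.55979225 0.21551423]
-0.03 -0.0228 0.0241
-0.02 -0.0277 0.0285
-0.01 -0.0281 0.03
0.0 -0.0256 0.0269
0.01 -0.0211 0.0223
0.02 -0.0166 0.0169
0.03 -0.0121 0.0125
0.04 -0.0103 0.01
```

View pics/w26d.png

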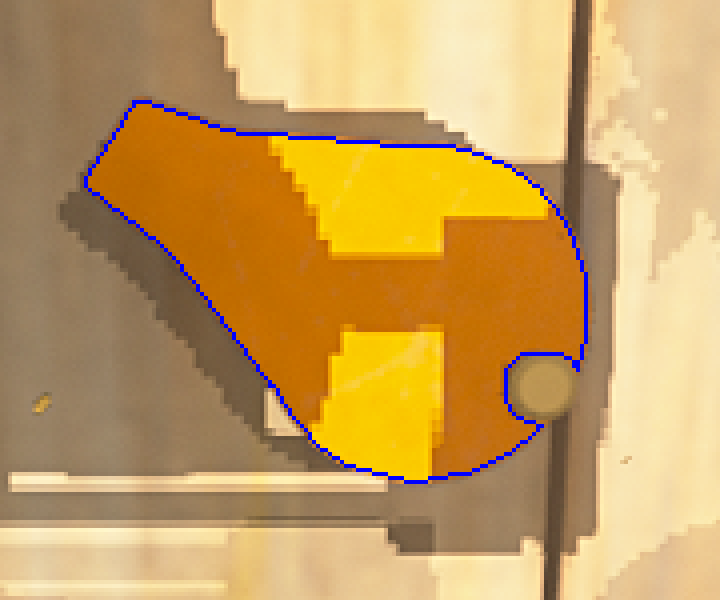

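```bash
python3 -m jog '[[[0.01,-0.03,0,0,0,0,100],[0.01,-0.03,0,0,0,-0.11,100],[0,0,0,0,0,-0.118,100],[0,0,0,0,0,-0.118,100],[0,0,0,0,0,-0.118,100],[0,0,0,0,0,-0.118,100],[0,0,0,0,0,-0.118,100],[0,0,0,0,0,-0.118,100],[0,0,0,0,0,-0.118,100],[0,0,0,0,0,-0.118,100]]]' 40
python3 -m jog '[[[0,0,0,0,0,-0.118,100],[0,0,0,0,0,-0.118,100],[0,0,0,0,0,0,100]]]'
python3 - <<'E'
from h import *
p=robot.read_camera('wrist'); print(np.round(p['extrinsics'],4))
im=p['pixels'];cv2.imwrite('pics/w27.png',im)
np.savez('w27.npz',**{k:p[k] for k in('pixels','mtx','extrinsics')})
aim(robot.get_obs(),[.5582,.2163,.0485],np.radians(74))
E
```

```text
t: 23.03
tcp_pos: [0.4739, 0.1773, 0.3155]
tcp_rot: [[-0.87, 0.493, -0.0], [0.493, 0.87, 0.0], [0.0, 0.0, -1.0]]
contact_force: [-0.5, -0.2, -0.2]
grip_width: 0.0869
t: 23.28
tcp_pos: [0.474, 0.1774, 0.3155]
tcp_rot: [[-0.961, 0.276, -0.0], [0.276, 0.961, 0.0], [0.0, 0.0, -1.0]]
contact_force: [0.5, -0.0, -0.8]
grip_width: 0.087
[[ 0.2752 -0.9243 -0.2646  0.4017]
 [ 0.9614  0.2649  0.0747  0.1986]
 [ 0.001  -0.2749  0.9615  0.2944]
 [ 0.      0.      0.      1.    ]]
grasp now [0.474  0.1776 0.1515] jaw ang 73.5 q7 0.896
 shift cur axes [-0.0698  0.061   0.103 ]  rotvec [ 0.0001 -0.0003 -0.008 ] deg [ 0.  -0.  -0.5]  shift in final axes [-0.0702  0.0605  0.103 ]
```

View pics/w27.png

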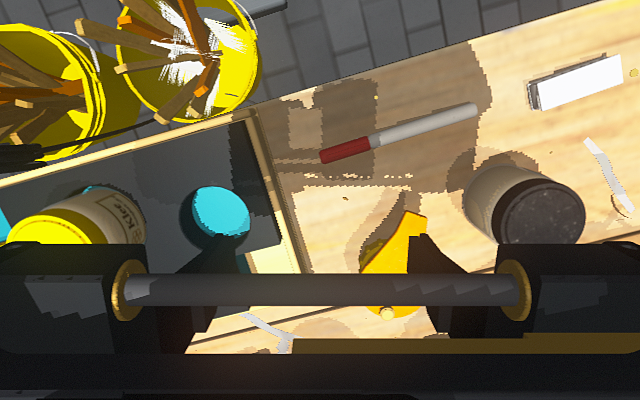

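```bash
python3 -m jog '[[[-0.024,0.0205,0,0,0,-0.004,100],[-0.023,0.02,0,0,0,-0.004,100],[-0.0232,0.02,0,0,0,0,100],[0,0,0.03,0,0,0,100],[0,0,0.03,0,0,0,100],[0,0,0.01,0,0,0,100],[0,0,0,0,0,0,100]]]'
python3 - <<'E'
from h import *
p=robot.read_camera('wrist'); print(np.round(p['extrinsics'][:3,3],4))
im=p['pixels'];cv2.imwrite('pics/w28.png',im)
aim(robot.get_obs(),[.5582,.2163,.0485],np.radians(74))
print(w2p(p,[[.5582,.2163,.043],[.5582-.0567,.2163+.0297,.043]]))
E
```

```text
t: 23.92
tcp_pos: [0.5572, 0.2167, 0.243]
tcp_rot: [[-0.961, 0.276, -0.005], [0.276, 0.961, -0.003], [0.004, -0.004, -1.0]]
contact_force: [-1.3, -0.9, -0.1]
grip_width: 0.0872
[0.4848 0.2378 0.2221]
grasp now [0.5576 0.2167 0.0812] jaw ang 74.0 q7 0.997
 shift cur axes [-0.0005 -0.0005  0.0327]  rotvec [-0.0017 -0.0015  0.0006] deg [-0.1 -0.1  0. ]  shift in final axes [-0.0004 -0.0005  0.0327]
[[321.16563446 243.47460324]
 [346.93118372 128.15493944]]
```

View pics/w28.png

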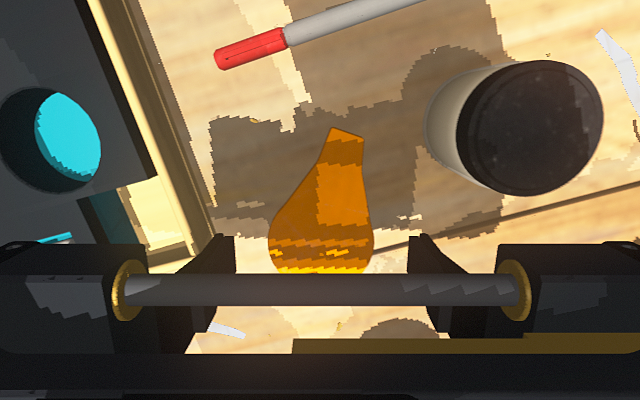

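```bash
python3 -m jog '[[[-0.0005,-0.0005,0.015,0,0,0,100],[0,0,0.012,0,0,0,100],[0,0,0.0055,0,0,0,100],[0,0,0,0,0,0,60],[0,0,0,0,0,0,40],[0,0,0,0,0,0,20],[0,0,0,0,0,0,20],[0,0,0,0,0,0,20],[0,0,0,0,0,0,20]]]' 40
python3 - <<'E'
from h import *
p=robot.read_camera('wrist'); print(np.round(p['extrinsics'][:3,3],4))
im=p['pixels'];cv2.imwrite('pics/w29.png',im)
aim(robot.get_obs(),[.5582,.2163,.0485],np.radians(74))
E
```

```text
t: 24.72
tcp_pos: [0.5589, 0.2169, 0.2137]
tcp_rot: [[-0.962, 0.272, 0.001], [0.272, 0.962, 0.0], [-0.001, 0.0, -1.0]]
contact_force: [-0.9, -0.9, 3.5]
grip_width: 0.0568
[0.4866 0.2378 0.1925]
grasp now [0.559  0.2169 0.0497] jaw ang 74.2 q7 1.015
 shift cur axes [ 0.0005 -0.0007  0.0012]  rotvec [0.0005 0.0004 0.0033] deg [0.  0.  0.2]  shift in final axes [ 0.0005 -0.0007  0.0012]
```

View pics/w29.png

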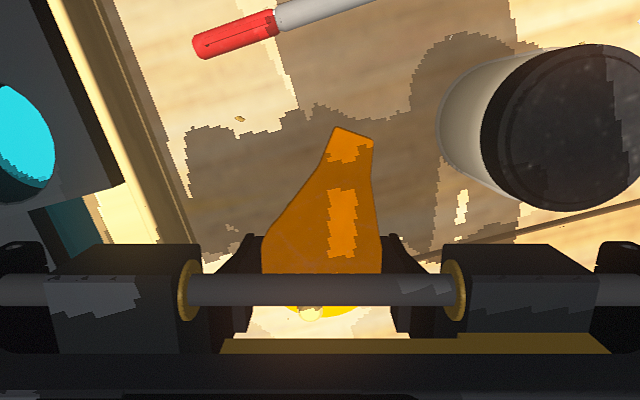

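```bash
python3 -m jog '[[[0,0,-0.01,0,0,0,20],[0,0,-0.02,0,0,0,20],[0,0,-0.03,0,0,0,20],[0,0,-0.03,0,0,0,20],[0,0,0,0,0,0,20]]]'
python3 - <<'E'
from h import *
p=robot.read_camera('wrist'); print(np.round(p['extrinsics'],4))
im=p['pixels'];cv2.imwrite('pics/w30.png',im)
np.savez('w30.npz',**{k:p[k] for k in('pixels','mtx','extrinsics')})
q=dict(np.load('w22.npz'))
cv2.imwrite('pics/bore.png',cv2.resize(q['pixels'][10:140,290:430],None,fx=4.5,fy=4.5,interpolation=cv2.INTER_NEAREST))
aim(robot.get_obs(),[.465,.097,.14],np.radians(101.6))
E
```

```text
t: 25.18
tcp_pos: [0.5603, 0.2171, 0.3098]
tcp_rot: [[-0.962, 0.273, 0.008], [0.273, 0.962, 0.004], [-0.006, 0.006, -1.0]]
contact_force: [1.9, 0.8, 0.6]
grip_width: 0.0568
[[ 0.2717 -0.923  -0.2723  0.4881]
 [ 0.9623  0.2627  0.0698  0.2381]
 [ 0.0071 -0.281   0.9597  0.2882]
 [ 0.      0.      0.      1.    ]]
grasp now [0.5606 0.2176 0.143 ] jaw ang 74.2 q7 0.978
 shift cur axes [ 0.0584 -0.1413  0.0021]  rotvec [ 0.0034  0.0052 -0.4785] deg [  0.2   0.3 -27.4]  shift in final axes [ 0.1169 -0.0986  0.003 ]
```

View pics/w30.png

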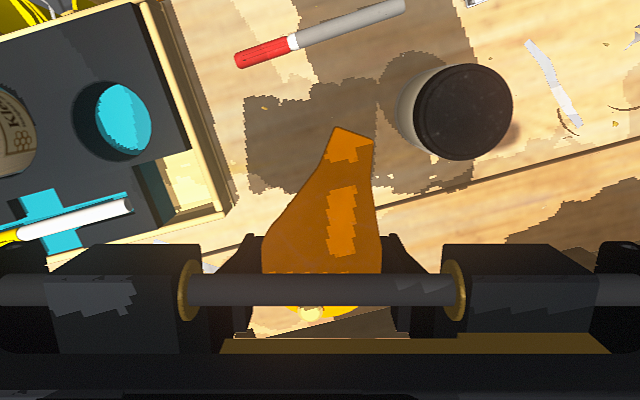

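View pics/bore.png

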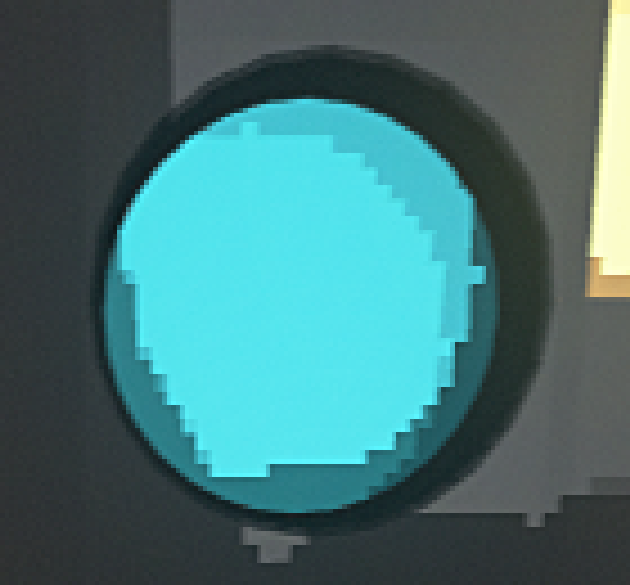

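```bash
cat > lev.py <<'E'
from h import *
def lever(p,plate_z,vmax=238):
    im=p['pixels'];hsv=cv2.cvtColor(im,cv2.COLOR_BGR2HSV)
    m=cv2.inRange(hsv,(8,200,60),(30,255,255)); m[vmax:]=0; m[:,:230]=0;m[:,420:]=0
    m=cv2.morphologyEx(m,cv2.MORPH_CLOSE,np.ones((9,9)))
    n,l,s,c=cv2.connectedComponentsWithStats(m);i=1+np.argmax(s[1:,4])
    yx=np.argwhere(l==i)[:,::-1].astype(float);w=p2w(p,yx,plate_z)[:,:2]
    E=np.array(p['extrinsics']); 
    tcp=E[:3,3]-0 # start guess: lever pointing from image bottom to up = camera y axis
    u=E[:2,1]/np.linalg.norm(E[:2,1])
    for it in range(15):
        v=np.array([-u[1],u[0]]); a=w@u; b=w@v; amax=np.percentile(a,99.7)
        A=[];B=[]
        for d in np.arange(.006,.034,.002):
            s_=b[np.abs(a-(amax-d))<.0007]
            if len(s_)>4: A.append(amax-d);B.append((s_.max()+s_.min())/2)
        k,c0=np.polyfit(A,B,1); u=u+k*v; u/=np.linalg.norm(u)
    v=np.array([-u[1],u[0]]);a=w@u;b0=np.mean(B)
    tip=u*a.max()+v*b0; ctr=tip-u*.064
    return tip,ctr,np.degrees(np.arctan2(u[1],u[0])),k
E
python3 - <<'E'
from lev import *
p=dict(np.load('w30.npz'));zg=p['extrinsics'][2,3]+.0205-.164
for dz in (-.006,-.008):print(lever(p,zg+dz))
print(p['extrinsics'][:3,3],zg)
q=dict(np.load('w22.npz'))
C=lambda l:[(290+a/4.5,10+b/4.5) for a,b in l]
r=p2w(q,C([(95,290),(550,290),(320,45),(310,533)]),.042);print(r)
r=p2w(q,C([(104,300),(497,300),(305,98),(305,514)]),.015);print(r)
E
```

```text
(array([0.50555831, 0.24884205]), array([0.56158686, 0.21790983]), np.float64(151.09780482183606), np.float64(2.967542560601804e-16))
(array([0.50576093, 0.24895792]), array([0.56185716, 0.21814862]), np.float64(151.22342448662403), np.float64(-4.931177414884839e-16))
[0.48812153 0.23813808 0.28817863] 0.14467863328762784
[[0.43889285 0.09620203 0.042     ]
 [0.49333682 0.09606383 0.042     ]
 [0.46505128 0.1227505  0.042     ]
 [0.46541531 0.06752038 0.042     ]]
[[0.43929678 0.09659925 0.015     ]
 [0.49278212 0.09646445 0.015     ]
 [0.46599388 0.12170051 0.015     ]
 [0.46742003 0.0679626  0.015     ]]
```

```bash
python3 -m jog '[[[0.02,0,0,0,0,-0.1,20],[0.02,0,0,0,0,-0.1,20],[0.02,0,0,0,0,-0.1,20],[0.02,0,0,0,0,-0.1,20],[0,0,0,0,0,-0.099,20],[0,0,0,0,0,0,20]]]'
python3 - <<'E'
from lev import *
aim(robot.get_obs(),[.4651,.0951,.11],np.radians(102.8))
E
```

```text
t: 25.73
tcp_pos: [0.4788, 0.227, 0.3029]
tcp_rot: [[-0.974, -0.227, -0.001], [-0.227, 0.974, 0.0], [0.001, 0.0, -1.0]]
contact_force: [-0.4, -0.1, -1.1]
grip_width: 0.0571
grasp now [0.4787 0.227  0.1389] jaw ang 103.1 q7 1.339
 shift cur axes [ 0.0433 -0.1254  0.0289]  rotvec [ 0.0003 -0.0009  0.0056] deg [ 0.  -0.1  0.3]  shift in final axes [ 0.0426 -0.1256  0.0289]
```

```bash
python3 -m jog '[[[0.011,-0.031,0,0,0,0.005,20],[0.011,-0.031,0,0,0,0,20],[0.011,-0.031,0,0,0,0,20],[0.01,-0.032,0,0,0,0,20],[0,0,0.015,0,0,0,20],[0,0,0.012,0,0,0,20],[0,0,0,0,0,0,20]]]'
python3 - <<'E'
from lev import *
for i in range(2):p=robot.read_camera('wrist')
aim(robot.get_obs(),[.4651,.0951,.0645],np.radians(102.8))
cv2.imwrite('pics/w31.png',p['pixels'])
np.savez('w31.npz',**{k:p[k] for k in('pixels','mtx','extrinsics')})
zg=p['extrinsics'][2,3]+.0205-.164
print(p['extrinsics'][:3,3],lever(p,zg-.007))
s=robot.read_camera('scene');cv2.imwrite('pics/s31.png',cv2.resize(s['pixels'][160:310,260:440],None,fx=4,fy=4))
E
```

```text
t: 26.32
tcp_pos: [0.4646, 0.0946, 0.2742]
tcp_rot: [[-0.977, -0.212, -0.003], [-0.212, 0.977, -0.001], [0.003, -0.001, -1.0]]
contact_force: [-0.8, -0.4, -1.0]
grip_width: 0.0567
grasp now [0.4651 0.0954 0.112 ] jaw ang 102.4 q7 1.544
 shift cur axes [ 0.0002 -0.0004  0.0475]  rotvec [-0.0004 -0.001  -0.0074] deg [-0.  -0.1 -0.4]  shift in final axes [ 0.0002 -0.0004  0.0475]
[0.39140404 0.07953546 0.25430671] (array([0.40071158, 0.09565186]), array([0.46470853, 0.0950276 ]), np.float64(179.44111824698098), np.float64(-0.0008060785182128048))
```

View pics/w31.png

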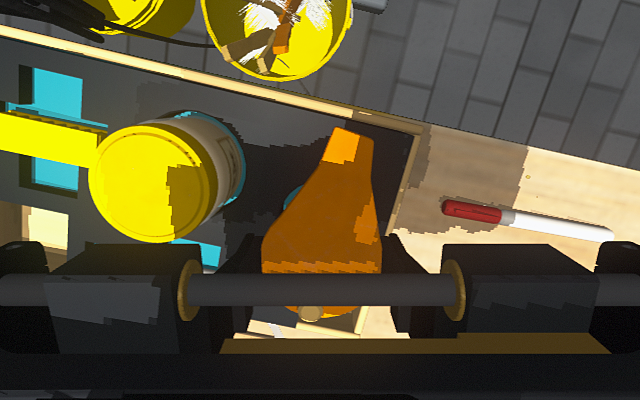

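View pics/s31.png

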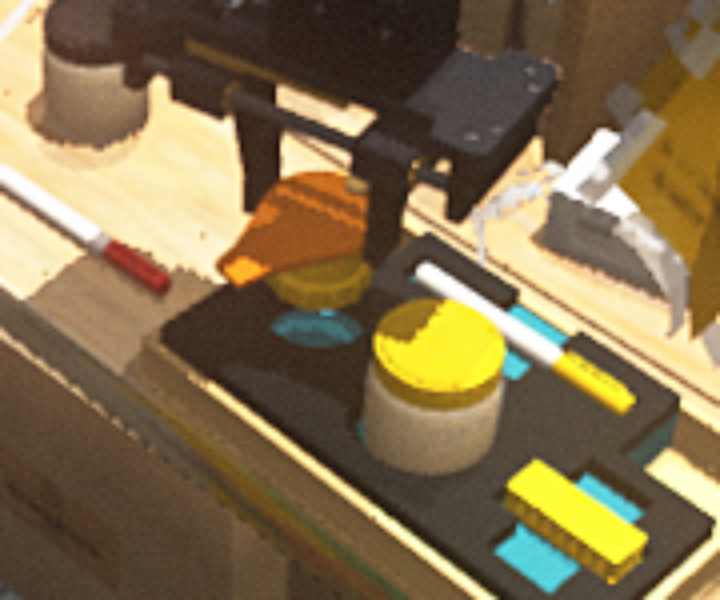

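```bash
python3 -m jog '[[[-0.0014,0.0003,0.007,0,0,-0.005,20],[0,0,0.008,0,0,0,20],[0,0,0,0,0,0,20],[0,0,0,0,0,0,20]]]'
python3 - <<'E'
from lev import *
for i in range(2):p=robot.read_camera('wrist')
o=robot.get_obs();print(o['contact_force']);aim(o,[.4651,.0951,.0645],np.radians(102.8))
np.savez('w32.npz',**{k:p[k] for k in('pixels','mtx','extrinsics')})
zg=p['extrinsics'][2,3]+.0205-.164
t,c,a,k=lever(p,zg-.007);print(p['extrinsics'][:3,3],t,c,a)
im=p['pixels'].copy()
def circ(c,r,z,col):
    t=np.linspace(0,6.283,200);X=np.c_[c[0]+r*np.cos(t),c[1]+r*np.sin(t),0*t+z];u=w2p(p,X)
    cv2.polylines(im,[(u*16).astype(int)],True,col,1,cv2.LINE_AA,4)
circ((.4661,.0951),.027,.042,(0,0,255));circ((.4478,.0085),.0335,.042,(0,0,255))
zb=zg-.0495;circ(c,.024,zb,(255,0,255));print(zb)
cv2.imwrite('pics/w32.png',cv2.resize(im[60:260,180:440],None,fx=3,fy=3))
s=robot.read_camera('scene');p=s;im=s['pixels'].copy()
circ((.4661,.0951),.027,.042,(0,0,255));circ(c,.024,zb,(255,0,255))
cv2.imwrite('pics/s32.png',cv2.resize(im[190:270,300:400],None,fx=7,fy=7,interpolation=cv2.INTER_CUBIC))
E
```

```text
t: 26.8
tcp_pos: [0.4662, 0.0962, 0.2606]
tcp_rot: [[-0.975, -0.221, -0.001], [-0.221, 0.975, -0.001], [0.001, -0.0, -1.0]]
contact_force: [0.0, -0.5, -1.1]
grip_width: 0.0569
[ 0.17359954  0.71257819 -1.52009218]
grasp now [0.4664 0.0962 0.0971] jaw ang 102.8 q7 1.562
 shift cur axes [ 0.0015 -0.0007  0.0326]  rotvec [-0.     -0.0001 -0.0003] deg [-0. -0. -0.]  shift in final axes [ 0.0015 -0.0007  0.0326]
[0.39299432 0.07999021 0.23985942] [0.402514   0.09665075] [0.466514   0.09662456] 179.97655816033438
0.04685942329073729
```

View pics/w32.png

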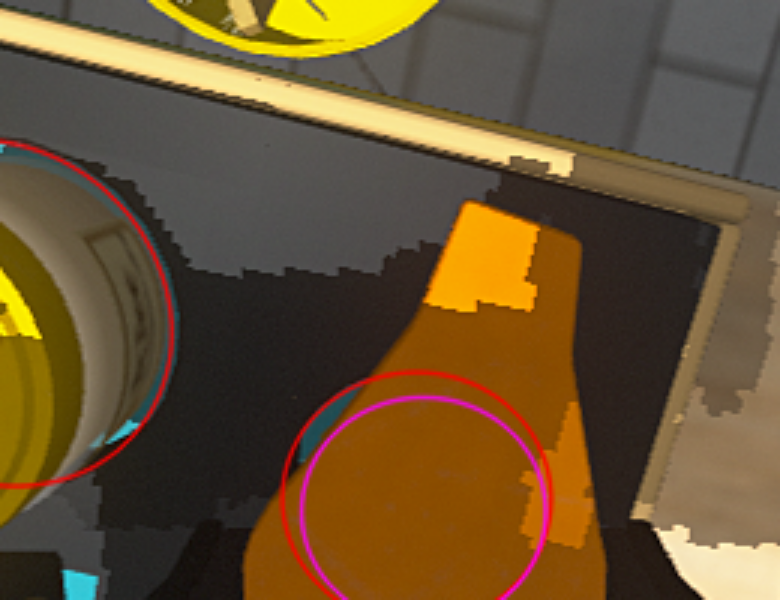

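View pics/s32.png

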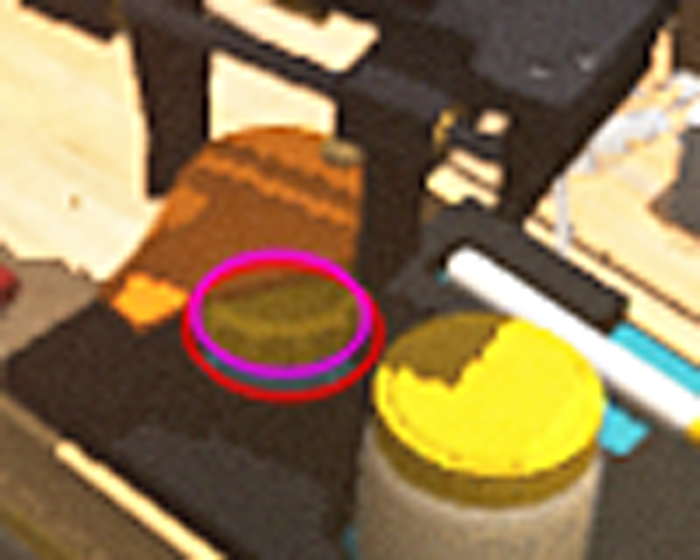

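```bash
python3 -m jog '[[[0,-0.001,0.004,0,0,0,20],[0,0,0.005,0,0,0,20],[0,0,0.004,0,0,0,20],[0,0,0,0,0,0,20]]]'
python3 - <<'E'
from lev import *
p=robot.read_camera('wrist');cv2.imwrite('pics/w33.png',p['pixels'])
s=robot.read_camera('scene')
cv2.imwrite('pics/s33.png',cv2.resize(s['pixels'][190:270,300:400],None,fx=7,fy=7,interpolation=cv2.INTER_CUBIC))
E
```

```text
t: 27.28
tcp_pos: [0.4662, 0.095, 0.2471]
tcp_rot: [[-0.975, -0.221, -0.001], [-0.221, 0.975, -0.001], [0.001, -0.0, -1.0]]
contact_force: [-0.3, -0.6, -0.8]
grip_width: 0.0567
```

View pics/s33.png

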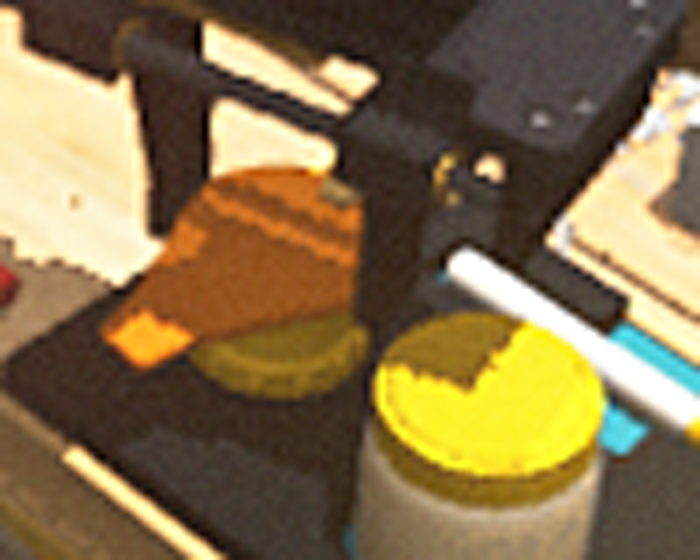

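```bash
python3 -m jog '[[[0,0,0.005,0,0,0,20],[0,0,0.005,0,0,0,20],[0,0,0.004,0,0,0,20],[0,0,0,0,0,0,20]]]'; python3 -m jog '[[[0,0,0.0015,0,0,0,20],[0,0,0.0015,0,0,0,20],[0,0,0,0,0,0,20]]]'
```

```text
t: 27.72
tcp_pos: [0.4662, 0.0951, 0.2331]
tcp_rot: [[-0.975, -0.221, -0.001], [-0.221, 0.975, -0.001], [0.001, -0.0, -1.0]]
contact_force: [0.5, -0.0, 0.0]
grip_width: 0.0573
t: 27.97
tcp_pos: [0.4666, 0.0952, 0.231]
tcp_rot: [[-0.975, -0.221, -0.0], [-0.221, 0.975, -0.0], [0.0, 0.0, -1.0]]
contact_force: [0.7, 0.1, -1.4]
grip_width: 0.0564
```

```bash
python3 -m jog '[[[0,0,0.001,0,0,0,20],[0,0,0.001,0,0,0,20],[0,0,0,0,0,0,20]]]'; python3 -m jog '[[[0,0,0.001,0,0,0,20],[0,0,0,0,0,0,20]]]'
```

```text
t: 28.22
tcp_pos: [0.4666, 0.0951, 0.229]
tcp_rot: [[-0.975, -0.221, -0.0], [-0.221, 0.975, 0.0], [0.0, 0.0, -1.0]]
contact_force: [-0.4, 0.2, -0.3]
grip_width: 0.0568
t: 28.38
tcp_pos: [0.4667, 0.0952, 0.2286]
tcp_rot: [[-0.975, -0.221, 0.0], [-0.221, 0.975, 0.0], [-0.0, 0.0, -1.0]]
contact_force: [-2.1, -0.5, 6.8]
grip_width: 0.0569
```

```bash
python3 -m jog '[[[0,0,0.0008,0,0,0,20],[0,0,0,0,0,0,20]]]'; python3 -m jog '[[[0,0,0,0,0,0,77],[0,0,0,0,0,0,77],[0,0,0,0,0,0,77],[0,0,0,0,0,0,77],[0,0,-0.01,0,0,0,77],[0,0,-0.03,0,0,0,77],[0,0,-0.04,0,0,0,77],[0,0,0,0,0,0,77]]]'
python3 - <<'E'
from lev import *
p=robot.read_camera('wrist');cv2.imwrite('pics/w34.png',p['pixels'])
print(lever(p,.058,240))
s=robot.read_camera('scene')
cv2.imwrite('pics/s34.png',cv2.resize(s['pixels'][170:320,280:460],None,fx=4,fy=4,interpolation=cv2.INTER_CUBIC))
E
```

```text
t: 28.55
tcp_pos: [0.4669, 0.0951, 0.2285]
tcp_rot: [[-0.975, -0.221, 0.0], [-0.221, 0.975, 0.001], [-0.0, 0.001, -1.0]]
contact_force: [-6.3, -1.4, 17.6]
grip_width: 0.0567
t: 29.22
tcp_pos: [0.4685, 0.0951, 0.3142]
tcp_rot: [[-0.975, -0.22, 0.008], [-0.22, 0.975, 0.004], [-0.009, 0.002, -1.0]]
contact_force: [0.9, 0.4, 0.3]
grip_width: 0.0671
(array([0.40333166, 0.0961981 ]), array([0.4673305 , 0.09581357]), np.float64(179.65575249232407), np.float64(2.3878056386388056e-16))
```

View pics/w34.png

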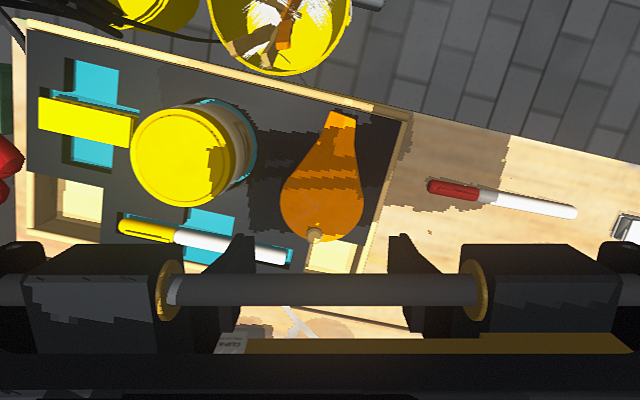

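View pics/s34.png

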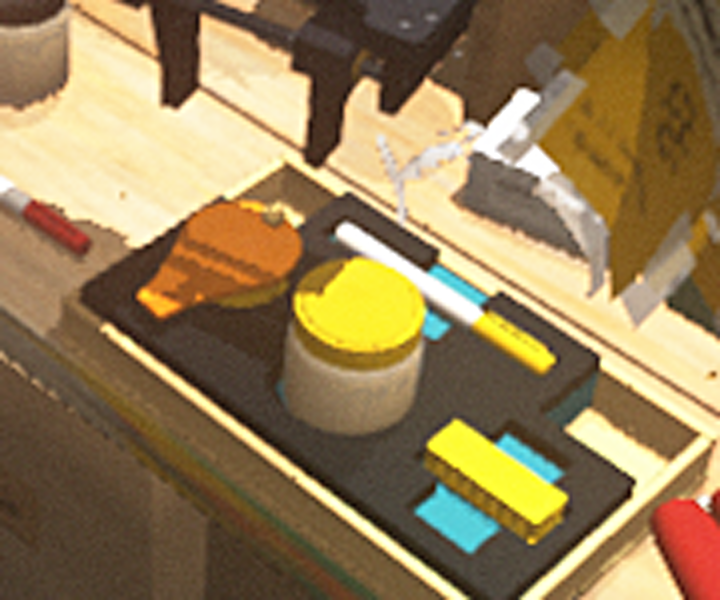

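Run:
```python
from lev import *
s=robot.read_camera('scene');p=s;im=cv2.resize(s['pixels'][170:320,280:460],None,fx=4,fy=4,interpolation=cv2.INTER_CUBIC)
def pl(X,col):
    u=(w2p(p,X)+.5-[280,170])*4; cv2.polylines(im,[(u*16).astype(int)],True,col,1,cv2.LINE_AA,4)
t=np.linspace(0,6.283,100)
pl(np.c_[.4478+.029*np.cos(t),.0085+.029*np.sin(t),0*t+.093],(255,0,0))
pl(np.c_[.4667+.030*np.cos(t),.0955+.030*np.sin(t),0*t+.058],(255,0,0))
pl([[.4027,.0855,.058],[.4027,.1055,.058]],(255,0,255))
pl([[.438,-.045,.048],[.460,-.045,.048],[.460,-.107,.048],[.438,-.107,.048]],(0,0,255))
pl([[.522,.080,.044],[.522,-.050,.044]],(255,0,0))
cv2.imwrite('pics/s35.png',im)
s=robot.read_camera('top');cv2.imwrite('pics/t35.png',cv2.resize(s['pixels'][140:245,190:460],None,fx=2.9,fy=2.9,interpolation=cv2.INTER_CUBIC))
```

```text
(no output)
```

View pics/s35.png

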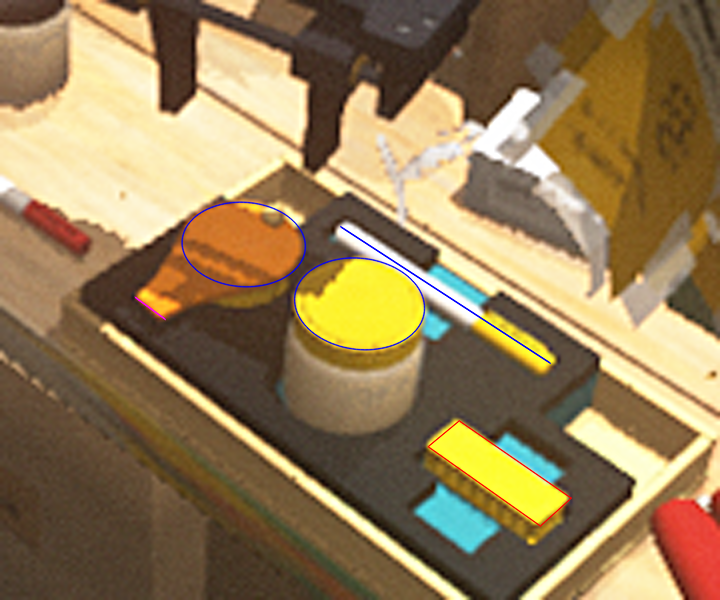

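View pics/t35.png

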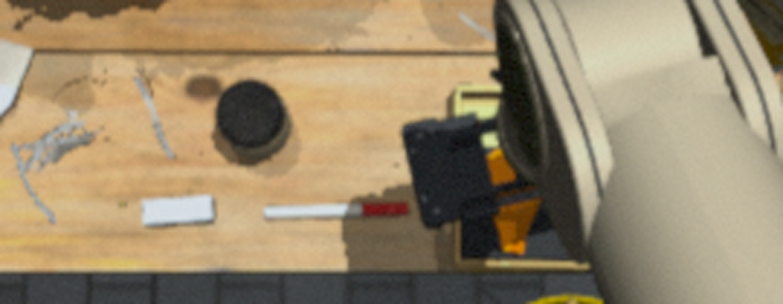

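```bash
python3 -c "
from rig import robot
print(robot.get_obs()['contact_force']); print(robot.finish_job())"
```

```text
[-0.26670213 -0.06578659 -0.73149327]
the job is handed in; nothing more can be done
None
```

I packed the set in the order asked (pen, cage, jar, gate) and handed it in at about 29.5 s. No verdict was reported.

**Last checks:**
- **Seating:** In the scene view, the outlines expected for fully seated pieces matched the pictured cage, jar and gate, and the pen to about 2 mm sideways. I felt each piece touch its floor before letting go.
- **Lever:** It points to the front, measured at 179.7°, so within about half a degree of the tray's front-to-back direction.
- **Not part of the set:** The jar with the black lid, the white queen cage and the red pen look unmoved in the top view.
- **Robot:** The gripper was lifted clear with about zero force when I handed in.

**Problems along the way:**
- **Cage:** On the first try it caught the pocket's rim at about 18 N and rolled slightly in the grip. I lifted it, re-aligned it and lowered it again. It now lies flat against the pocket's rear wall.
- **Gate lever:** My first fit of the lever's position, using a circle, disagreed with the picture by about 3 mm. I replaced it with a fit to the plate's line of symmetry before gripping.

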